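# Change over the pegged carriage and weigh out the raw castings

### The job

Stand the two finished brass horses from the pegged carriage upright on the flat wooden stand, then sort the raw bronze horses by feeling their weight: each one over 500 g (core still packed inside) upright on the floor of the red tray, each lighter one on a carriage station, fully down on both pegs; within about 50 g of that mark either will do. Then push the carriage away from you until it meets its stop, and leave the other things on the bench where they are.

Things in the scene. Friction and masses are not known exactly. Their poses are not given: they have to be found in the camera images.
- casting1: bronze horse casting, 113 mm tall, 250 to 825 g (hidden); may be absent. Origin: centre of the underside, z up, x along the foot's 64 mm. Foot 64 x 48 x 20 mm high; from 20 to 72 mm a column 44 (x) by 28 mm (y), gripped across the 28; horse above, 26 mm thick in y. In the underside two sockets 13.5 mm square, 14 deep, at x = +-18 mm (same after a half turn). Starts standing on the bench
- casting2: bronze horse casting, 113 mm tall, 250 to 825 g (hidden); may be absent. Origin: centre of the underside, z up, x along the foot's 64 mm. Foot 64 x 48 x 20 mm high; from 20 to 72 mm a column 44 (x) by 28 mm (y), gripped across the 28; horse above, 26 mm thick in y. In the underside two sockets 13.5 mm square, 14 deep, at x = +-18 mm (same after a half turn). Starts standing on the bench
- casting3: bronze horse casting, 113 mm tall, 250 to 825 g (hidden); may be absent. Origin: centre of the underside, z up, x along the foot's 64 mm. Foot 64 x 48 x 20 mm high; from 20 to 72 mm a column 44 (x) by 28 mm (y), gripped across the 28; horse above, 26 mm thick in y. In the underside two sockets 13.5 mm square, 14 deep, at x = +-18 mm (same after a half turn). Starts standing on the bench
- casting4: bronze horse casting, 113 mm tall, 250 to 825 g (hidden); may be absent. Origin: centre of the underside, z up, x along the foot's 64 mm. Foot 64 x 48 x 20 mm high; from 20 to 72 mm a column 44 (x) by 28 mm (y), gripped across the 28; horse above, 26 mm thick in y. In the underside two sockets 13.5 mm square, 14 deep, at x = +-18 mm (same after a half turn). Starts standing on the bench
- casting5: bronze horse casting, 113 mm tall, 250 to 825 g (hidden); may be absent. Origin: centre of the underside, z up, x along the foot's 64 mm. Foot 64 x 48 x 20 mm high; from 20 to 72 mm a column 44 (x) by 28 mm (y), gripped across the 28; horse above, 26 mm thick in y. In the underside two sockets 13.5 mm square, 14 deep, at x = +-18 mm (same after a half turn). Starts standing on the bench
- finished1: finished casting: polished brass, same shape, size, origin and axes as the raw castings, 450 g or so. Starts seated on the pegs of station 2
- finished2: finished casting: polished brass, same shape, size, origin and axes as the raw castings, 450 g or so. Starts seated on the pegs of station 4
- rails: fixed steel rails under the carriage; origin on the bench below station 3 when the carriage is drawn out; x is the direction in which the carriage slides away from the robot
- carriage (a joint): dark, slippery waxed wooden carriage, 74 (x) by 420 (y) by 16 mm thick, on rails; m: 0 = drawn out towards the robot (as at the start), grows as it is pushed away from the robot along its x; a hard stop ends the travel at about 0.06. Takes 5 N to slide. On its top five stations in a row along y, 84 mm apart, each with two upright round-topped pegs, 10 mm diameter, 12 mm high
- station1 (a point): centre of peg station 1 on the carriage's top face (20 mm above the bench); its pegs stand 18 mm either side along y. Axes as the carriage's. A seated casting stands flat there with its x along this y, either way round
- station2 (a point): centre of peg station 2 on the carriage's top face (20 mm above the bench); its pegs stand 18 mm either side along y. Axes as the carriage's. A seated casting stands flat there with its x along this y, either way round
- station3 (a point): centre of peg station 3 on the carriage's top face (20 mm above the bench); its pegs stand 18 mm either side along y. Axes as the carriage's. A seated casting stands flat there with its x along this y, either way round
- station4 (a point): centre of peg station 4 on the carriage's top face (20 mm above the bench); its pegs stand 18 mm either side along y. Axes as the carriage's. A seated casting stands flat there with its x along this y, either way round
- station5 (a point): centre of peg station 5 on the carriage's top face (20 mm above the bench); its pegs stand 18 mm either side along y. Axes as the carriage's. A seated casting stands flat there with its x along this y, either way round
- post_top (a point): centre of the top of the carriage's upright black push post, 20 mm in diameter, its top 85 mm above the bench, free for 65 mm; stands 60 mm to the robot's side of the row of stations, midway between stations 3 and 4
- tray: fixed red walled tray for rework, 250 (x) by 170 mm (y), walls 5 mm thick, rim 28 mm above the bench; origin at the centre of its underside. Empty at the start; on either side of the bench
- tray_in (a point): centre of the tray's inner floor (5 mm above the bench), which measures 240 (x) by 160 mm (y); axes as the tray's. Three by two castings have room, standing
- stand: fixed flat wooden stand without walls, 220 (x) by 160 mm (y), 16 mm high, for finished castings; origin at the centre of its underside; on the side where the tray is not
- stand_top (a point): centre of the stand's top face, 16 mm above the bench; axes as the stand's
- roll: bystander: cardboard roll 70 mm in diameter, 50 mm tall; origin at the centre of its underside
- sander: bystander: cork sanding block 60 x 110 x 35 mm; origin at the centre of its underside
- tin: bystander: tin 70 mm in diameter, 90 mm tall; origin at the centre of its underside
Mind the look-alikes: they are no part of the job. What is shaped like the casting5 but green is not meant.

How it is judged:
By the outcome, as a careful person would: the job done as asked, in the order asked, and still so for the second after the job is handed in, with the robot touching nothing.
Of casting1, casting2, casting3, casting4, casting5 only 3 to 5 are there at a start; the rules pass over those that are not, and their reading is None.
At some moment in a run one of casting1, casting2, casting3, casting4, casting5 may be knocked a few centimetres aside while the robot is not near it.
It also fails if it takes over 210 s, if anything falls off the work surface, if the arm or the gripper's body presses on something with over 40 N, if the wrist force passes 120 N, or if a joint passes its speed limit or range.

### The arm

A 7-joint arm with a two-finger parallel gripper is mounted at the origin on the work surface. World frame = base frame: x ahead of the robot, y to its left, z up, the work surface at z = 0. Lengths are in mm, angles in rad, forces in N, time in s.
With the tool pointing down it reaches from about 350 to 900 mm from the base axis. Payload 7.2 kg.
Tool frame: the origin (TCP) lies at the very end of the fingers, on their centre line; the grasp point (between the pads) lies 19 mm behind it; z points along the fingers, y is the line along which they close (so a half turn about z gives the same grasp; the last joint's range is limited). The gripper opens to 85 mm and grips with 20 to 120 N. Pads are 22 mm wide; open, the fingers measure 114 mm over their backs; the gripper's body (76 mm by 85 mm) begins 54 mm behind the grasp point. The pads swing forward as they close: fully open they stand 13 mm farther back than shut.
Start: joints at [1.207, 0.411, -0.013, 1.596, 0.006, 1.134, -0.082], TCP at [182.179, -597.863, 199.697] pointing down, gripper open.
Joint ranges: [-2.95, 2.95], [-0.29, 1.99], [-1.47, 1.44], [0.14, 2.54], [-1.03, 4.17], [0.13, 1.85], [-2.86, 2.86]. Speed limits (rad/s): [2.39, 2.39, 3.01, 3.01, 3.14, 3.14, 3.14].

### API

Orientations are given as a rotation vector (axis times angle).
In Python, from plant import env gives the robot as it stands.
- The arm moves only by the tool play_rows, never from a script. Its argument "series" is a list that holds one entry, the list of rows, each a list of 7 numbers: the shift along the tool's x, y, z scaled (see below), then the turn, a rotation vector about the tool's x, y, z scaled (see below), then the opening, from 0 (shut) to 1 (fully open). A call has 1 to 10 rows; each row shifts and turns the commanded pose from where the row before left it, along the tool's axes as they then stand; what a row does not reach is not made up. The controller multiplies each number of a shift by 25 mm and each number of a turn by 0.1 rad. A row lasts 1/12 s, in which the tool goes at most 41.7 mm and 7.16 degrees, less where a joint would pass 70% of its speed; a pose out of reach is approached as far as the arm can. A call with a number of a shift or a turn outside -1 to 1 is refused whole. A call with a gripper value outside its range is refused whole. The fingers move at their own pace and stop on an object; "force" is the grip in N (left out, the last holds). Time passes only in rows, so rows that do not move let the fingers close. It gives the time, the measured TCP pose, the force, the opening and the grip force at its end, in the units of the state.
- env.get_obs(): the state, without advancing time (a new reading comes with each control period).
- env.get_image(name): name is "scene" or "top"; returns the picture (384x512x3 uint8, red, green, blue); there is no depth.
- env.camera_params(name): a dict with "fx", "fy", "cx", "cy" (pixels), "k1" (the pictures are not rectified: a ray, as slopes to the right and down, at radius r is drawn at 1 + k1 r^2 times it, then the intrinsics apply), "extrinsics" (4x4, takes a point from world to camera coordinates). Camera axes: x right, y down, z forward; pixel columns grow to the right and rows downward; lengths in mm; the calibration is good to about 2 mm. A picture is of the moment at which its call begins. camera_params takes no time and is no camera call.
- env.close_job(): hands the job in; it is judged then, once.
The state is a dict: "t": time; "qpos": joint angles; "dq": joint speeds; "joint_efforts": joint torques, N m; "position": TCP position; "eef_rot": TCP orientation; "ft_force": force on the tool from outside, world axes, zero at the start; "torque": the same for the moment, N m; "opening": finger opening in mm; "grasp_force": force on a finger pad.
Only numpy, scipy, OpenCV 4.12 (cv2) and the standard library are available. Lean on these libraries where they do the work, as an engineer would, in place of code of your own. Each camera call takes 0.05 s, during which the arm holds its last target. There are 200 camera calls.

## Working session

There is one attempt and no reset: what is moved stays moved. The work goes in short steps, Python scripts to look and compute and a tool call to move; the robot and the scene stay as the last step left them, time stands still between calls to the robot, and variables do not carry over. Pictures are saved under pics/ and viewed, at most 14 in all, crops included, and the job is handed in when it is done.

Besides the shell and the picture viewer there is one more tool, called after "Request:" by a JSON object that holds its "api" and its "payload", one argument or row to a line. play_rows: Moves the arm, as the interface text tells. Shifts and turns lie within -1 to 1; 1 stands for 25 mm of shift or 0.1 rad of turn. Its arguments: {"type":"object","properties":{"series":{"type":"array","items":{"type":"array","items":{"type":"array","items":{"type":"number"}}}},"force":{"type":"number"}},"required":["series"]}

```bash
ls; mkdir -p pics
python3 - <<'E'
from plant import env
import cv2
o=env.get_obs()
for k in o: print(k,o[k])
for n in("top","scene"):
    im=env.get_image(n); cv2.imwrite(f"pics/{n}0.png",cv2.resize(im[:,:,::-1],(800,600),interpolation=cv2.INTER_CUBIC)); cv2.imwrite(f"pics/{n}0raw.png",im[:,:,::-1])
    print(n,env.camera_params(n))
E
```

```text
pics
t 0.0
qpos [ 1.20682154  0.41195909 -0.01269921  1.59704147  0.00557264  1.13427424
 -0.08218394]
dq [ 1.40389704e-03 -2.89098794e-03 -3.61049239e-04  9.18581722e-04
  4.53881988e-04 -1.53273751e-04 -5.77165609e-05]
joint_efforts [-4.03334070e-04 -6.00612760e+01  6.81930576e-01 -2.99406749e+01
  1.37066905e-02  1.08205734e-02 -7.50181152e-05]
position [ 181.97675242 -597.35531001  198.81733931]
eef_rot [-3.10570247e+00 -4.62699710e-01  5.30623752e-04]
ft_force [-0.16409715 -1.38152    -0.90135842]
torque [ 0.02105609 -0.00787604  0.02321406]
grasp_force 0.0
opening 85.37996016380103
top {'fx': 390.8469001286022, 'fy': 390.8469001286022, 'cx': 258.1281132582767, 'cy': 189.24213305978355, 'k1': -2.675610952789204e-05, 'extrinsics': array([[ 1.12268411e-01, -9.93667855e-01,  4.47181875e-03,
        -6.06106860e+01],
       [-9.71894135e-01, -1.10743248e-01, -2.07744372e-01,
         5.63106908e+02],
       [ 2.06924128e-01,  1.89769961e-02, -9.78172929e-01,
         1.05904189e+03],
       [ 0.00000000e+00,  0.00000000e+00,  0.00000000e+00,
         1.00000000e+00]])}
scene {'fx': 351.80375820527456, 'fy': 351.80375820527456, 'cx': 256.0594029800306, 'cy': 193.1643937023784, 'k1': -0.08453676427057688, 'extrinsics': array([[ 6.06736459e-01,  7.94891999e-01, -4.19261627e-03,
        -3.57441658e+02],
       [ 6.47459888e-01, -4.97248528e-01, -5.77528869e-01,
        -2.97424908e+02],
       [-4.61157850e-01,  3.47693270e-01, -8.16359497e-01,
         1.31831642e+03],
       [ 0.00000000e+00,  0.00000000e+00,  0.00000000e+00,
         1.00000000e+00]])}
```

View pics/top0.png

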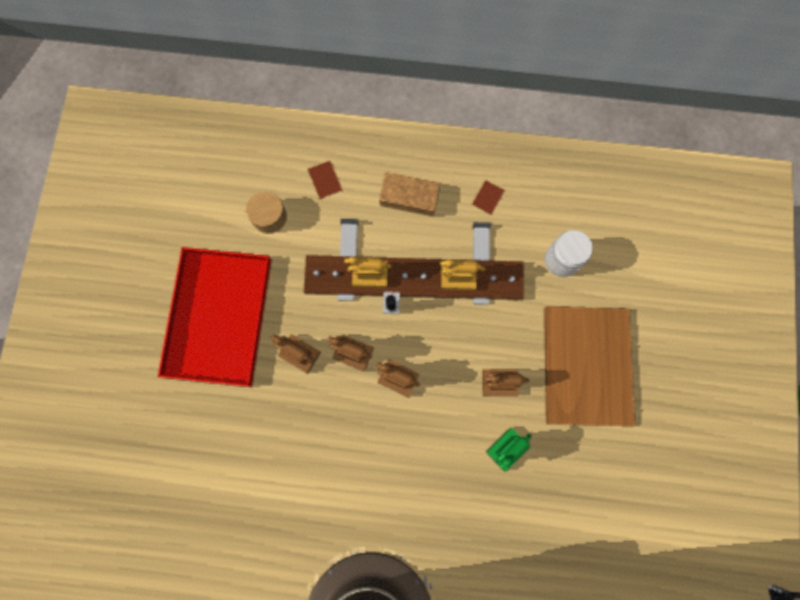

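View pics/scene0.png

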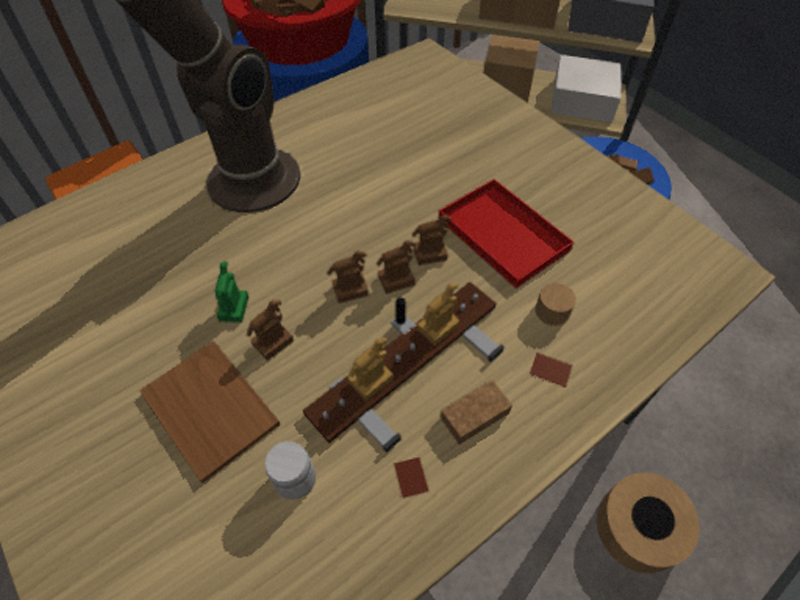

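```bash
cat > lib.py <<'E'
import numpy as np, cv2
from plant import env
def proj(n,P):
    c=env.camera_params(n); P=np.atleast_2d(np.asarray(P,float)); E=c["extrinsics"]
    q=P@E[:3,:3].T+E[:3,3]; s=q[:,:2]/q[:,2:]; s=s*(1+c["k1"]*(s**2).sum(1,keepdims=True))
    return s*[c["fx"],c["fy"]]+[c["cx"],c["cy"]]
def unproj(n,px,z):
    c=env.camera_params(n); px=np.atleast_2d(np.asarray(px,float)); E=c["extrinsics"]
    d=(px-[c["cx"],c["cy"]])/[c["fx"],c["fy"]]; s=d.copy()
    for _ in range(8): s=d/(1+c["k1"]*(s**2).sum(1,keepdims=True))
    r=np.c_[s,np.ones(len(s))]@E[:3,:3]; o=-E[:3,:3].T@E[:3,3]
    return o+r*((z-o[2])/r[:,2])[:,None]
def avg(n,k=4): return np.mean([env.get_image(n).astype(float) for _ in range(k)],0)
E
python3 - <<'E'
from lib import *
a=avg("top",4);np.save("top.npy",a);b=avg("scene",4);np.save("scene.npy",b)
c=a[160:310,170:350,::-1]; cv2.imwrite("pics/c1.png",cv2.resize(c,(720,600),interpolation=cv2.INTER_CUBIC))
c=b[115:295,125:345,::-1]; cv2.imwrite("pics/c2.png",cv2.resize(c,(733,600),interpolation=cv2.INTER_CUBIC))
E
```

```text
[ WARN:0@2.773] global loadsave.cpp:1063 imwrite_ Unsupported depth image for selected encoder is fallbacked to CV_8U.
```

View pics/c1.png

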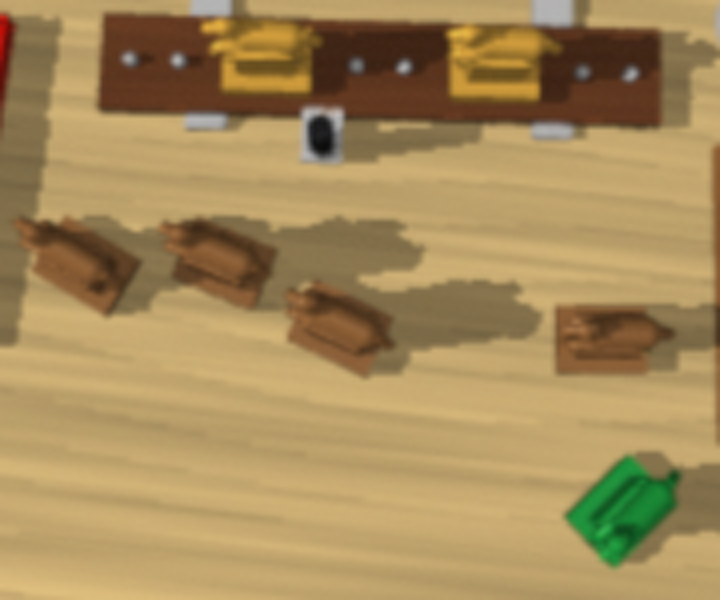

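View pics/c2.png

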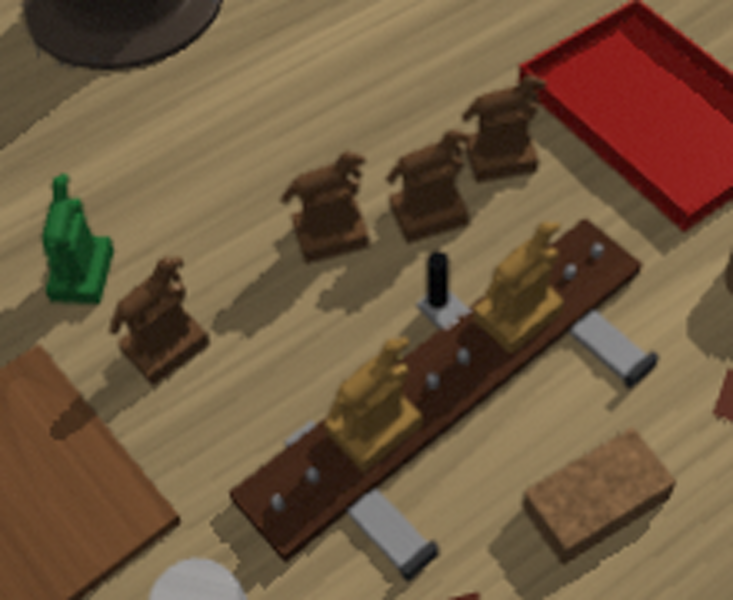

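```bash
cat >> lib.py <<'E'
def box(xl,yl,z0,z1): return np.array([[sx*xl/2,sy*yl/2,z] for sx in(-1,1) for sy in(-1,1) for z in(z0,z1)])
BASE=[box(64,48,0,20),box(44,28,20,72)]; FULL=BASE+[box(82,26,70,113)]
S=4
def render(n,parts,p,z0,off,sh):
    c,s=np.cos(p[2]),np.sin(p[2]); R=np.array([[c,-s,0],[s,c,0],[0,0,1]]); m=np.zeros(sh,np.uint8)
    for b in parts:
        q=(proj(n,b@R.T+[p[0],p[1],z0])-off+0.5)*S-0.5
        cv2.fillConvexPoly(m,np.round(cv2.convexHull(q.astype(np.float32))*16).astype(np.int32),1,shift=4)
    return m
def mask(im,kind):
    r,g,b=[im[...,i]+1 for i in range(3)]
    if kind=="bronze": return (r/g>1.42)&(r/g<2.6)&(g/b>1.15)
    if kind=="brass": return (g/b>2.1)&(r/g<1.75)
from scipy.optimize import minimize
def fit(ims,p0,kind,z0=0,hw=34):
    V=[]
    for n,im in ims.items():
        off=np.round(proj(n,[p0[0],p0[1],z0+40])[0]).astype(int)-hw
        c=im[off[1]:off[1]+2*hw,off[0]:off[0]+2*hw].astype(np.float32)
        # resize maps pixel centres: src=(dst+.5)/S-.5
        V.append((n,off,mask(cv2.resize(c,None,fx=S,fy=S,interpolation=cv2.INTER_CUBIC),kind)))
    def cost(p):
        t=0
        for n,off,m in V:
            b=render(n,BASE,p,z0,off,m.shape)>0; f=render(n,FULL,p,z0,off,m.shape)>0
            k=cv2.dilate(f.astype(np.uint8),np.ones((33,33)))>0
            t+=(b&~m).sum()+0.7*(m&~f&k).sum()
        return t/S/S
    best=None
    for yo in np.arange(-0.4,0.41,0.2):
        x0=np.array([p0[0],p0[1],p0[2]+yo])
        r=minimize(cost,x0,method="Nelder-Mead",options=dict(initial_simplex=x0+np.array([[0,0,0],[8,0,0],[0,8,0],[0,0,.25]]),xatol=.02,fatol=.05))
        if best is None or r.fun<best.fun: best=r
    return best.x,best.fun
E
python3 - <<'E'
from lib import *
a=np.load("top.npy");b=np.load("scene.npy")
def c1(pts): return (np.array(pts,float)+.5)/4-.5+[170,160]
for nm,p in dict(A=(80,265),B=(218,262),C=(340,328),D=(610,338),f4=(266,65),f2=(497,72)).items():
    f=nm[0]=='f'; q=c1([p]); w=unproj("top",q,60+20*f)[0]
    # image-derived initial yaw: 
    y0={'A':-2.1,'B':-2.0,'C':-2.0,'D':-1.57}.get(nm,-1.57)
    for ims in ({"top":a},{"scene":b},{"top":a,"scene":b}):
        x,fv=fit(ims,[w[0],w[1],y0],"brass" if f else "bronze",20*f); print(nm,list(ims),x.round(2),round(fv,1))
print("corners",unproj("top",c1([(103,12),(662,32),(660,127),(99,110)]),20).round(1).tolist())
print("pegs",unproj("top",c1([(130,59),(178,60),(357,65),(404,66),(583,72),(630,74)]),31).round(1).tolist())
print("pegs scene",unproj("scene",(np.array([(277,502),(312,475),(432,380),(462,355),(570,271),(597,250)])+.5)/3.333-.5+[125,115],30).round(1).tolist())
print("post",unproj("top",c1([(321,133)]),85).round(1), unproj("scene",(np.array([[438,258]])+.5)/3.333-.5+[125,115],85).round(1))
t=(np.array([(182,248),(271,256),(252,386),(160,377),(545,307),(630,307),(635,426),(546,426)])+.5)/1.5625-.5
print("tray",unproj("top",t[:4],28).round().tolist(),"stand",unproj("top",t[4:],16).round().tolist())
E
```

```text
A ['top'] [445.55 186.89  -2.14] 80.4Traceback (most recent call last):
  File "<stdin>", line 9, in <module>
  File "lib.py", line 45, in fit
    r=minimize(cost,x0,method="Nelder-Mead",options=dict(initial_simplex=x0+np.array([[0,0,0],[8,0,0],[0,8,0],[0,0,.25]]),xatol=.02,fatol=.05))
    res = _minimize_neldermead(fun, x0, args, callback, bounds=bounds,
                               **options)
    fxr = func(xr)
    fx = function(np.copy(x), *(wrapper_args + args))
  File "lib.py", line 38, in cost
    b=render(n,BASE,p,z0,off,m.shape)>0; f=render(n,FULL,p,z0,off,m.shape)>0
                                           ~~~~~~^^^^^^^^^^^^^^^^^^^^^^^^^
  File "lib.py", line 20, in render
    q=(proj(n,b@R.T+[p[0],p[1],z0])-off+0.5)*S-0.5
       ~~~~^^^^^^^^^^^^^^^^^^^^^^^^
  File "lib.py", line 4, in proj
    c=env.camera_params(n); P=np.atleast_2d(np.asarray(P,float)); E=c["extrinsics"]
ValueError: time passes only in moves, steps and waits
```

```bash
sed -i 's/c=env.camera_params(n);/c=CAM[n];/; s/^from plant import env/from plant import env\nCAM={n:env.camera_params(n) for n in ("top","scene")}/' lib.py
cat > m1.py <<'E'
from lib import *
a=np.load("top.npy");b=np.load("scene.npy")
def c1(pts): return (np.array(pts,float)+.5)/4-.5+[170,160]
A=lambda p,im=a:im[tuple(np.round(c1([p])[0]).astype(int)[::-1])].round()
print("col bronze",A((80,265)),A((60,290)),A((95,295)),A((575,365)),"shadow",A((400,320)),"bench",A((450,200)),"brass",A((266,80)),A((290,90)),"carr",A((340,90)))
B=lambda p:b[tuple(np.round((np.array(p)+.5)/3.333-.5+[125,115]).astype(int)[::-1])].round()
print("scene bronze",B((330,220)),B((345,245)),B((310,245)),"shadow",B((270,290)),"bench",B((230,60)),"brass",B((380,420)),B((390,450)),"carr",B((330,470)))
for nm,p in dict(A=(80,265),B=(218,262),C=(340,328),D=(610,338),f4=(266,65),f2=(497,72)).items():
    f=nm[0]=='f'; w=unproj("top",c1([p]),60+20*f)[0]
    y0={'A':-2.1,'B':-2.0,'C':-2.0,'D':-1.57}.get(nm,-1.57)
    for ims in ({"top":a},{"scene":b},{"top":a,"scene":b}):
        x,fv=fit(ims,[w[0],w[1],y0],"brass" if f else "bronze",20*f); print(nm,list(ims),x.round(2),round(fv,1))
print("corners",unproj("top",c1([(103,12),(662,32),(660,127),(99,110)]),20).round(1).tolist())
print("pegs",unproj("top",c1([(130,59),(178,60),(357,65),(404,66),(583,72),(630,74)]),31).round(1).tolist())
print("pegs scene",unproj("scene",(np.array([(277,502),(312,475),(432,380),(462,355),(570,271),(597,250)])+.5)/3.333-.5+[125,115],30).round(1).tolist())
print("post",unproj("top",c1([(321,133)]),85).round(1), unproj("scene",(np.array([[438,258]])+.5)/3.333-.5+[125,115],85).round(1))
t=(np.array([(182,248),(271,256),(252,386),(160,377),(545,307),(630,307),(635,426),(546,426)])+.5)/1.5625-.5
print("tray",unproj("top",t[:4],28).round().tolist(),"stand",unproj("top",t[4:],16).round().tolist())
E
python3 m1.py
```

```text
col bronze [144.  98.  57.] [155. 121.  77.] [121.  82.  46.] [140.  96.  55.] shadow [128. 109.  72.] bench [188. 161. 108.] brass [202. 152.  58.] [180. 135.  51.] carr [79. 46. 27.]
scene bronze [42. 30. 18.] [43. 30. 17.] [64. 42. 28.] shadow [88. 78. 55.] bench [140. 121.  87.] brass [64. 49. 26.] [47. 30. 16.] carr [43. 23. 15.]
A ['top'] [445.55 186.89  -2.14] 80.4
A ['scene'] [443.11 191.76  -2.23] 137.4
A ['top', 'scene'] [445.98 187.92  -2.14] 231.4
B ['top'] [459.93  89.24  -1.82] 71.3
B ['scene'] [456.2   87.48  -2.17] 177.2
B ['top', 'scene'] [455.73  89.21  -1.88] 262.9
C ['top'] [421.07  -1.67  -2.02] 70.8
C ['scene'] [417.76   1.73  -2.02] 115.5
C ['top', 'scene'] [419.91  -0.43  -2.  ] 194.2
D ['top'] [ 434.57 -194.52   -1.46] 73.6
D ['scene'] [ 429.61 -188.11   -1.47] 131.8
D ['top', 'scene'] [ 431.37 -192.24   -1.46] 221.2
f4 ['top'] [608.44  72.19  -1.48] 11.4
f4 ['scene'] [371.22 123.5   -0.62] 0.0
f4 ['top', 'scene'] [607.98  72.81  -1.45] 508.8
f2 ['top'] [622.08 -94.5   -1.48] 8.4
f2 ['scene'] [420.88  12.22   1.06] 0.0
f2 ['top', 'scene'] [622.14 -94.87  -1.47] 560.1
corners [[634.6, 200.6, 20.0], [666.7, -218.2, 20.0], [593.9, -221.9, 20.0], [559.6, 192.6, 20.0]]
pegs [[598.2, 173.4, 31.0], [601.5, 138.1, 31.0], [612.7, 6.1, 31.0], [615.9, -28.5, 31.0], [626.4, -160.4, 31.0], [628.8, -195.0, 31.0]]
pegs scene [[633.1, -195.6, 30.0], [630.5, -160.0, 30.0], [619.3, -29.3, 30.0], [615.4, 6.2, 30.0], [605.5, 138.4, 30.0], [602.8, 173.6, 30.0]]
post [[548.   24.5  85. ]] [[552.3  28.6  85. ]]
tray [[618.0, 435.0, 28.0], [622.0, 264.0, 28.0], [375.0, 260.0, 28.0], [372.0, 429.0, 28.0]] stand [[585.0, -265.0, 16.0], [603.0, -426.0, 16.0], [382.0, -443.0, 16.0], [364.0, -281.0, 16.0]]
```

```bash
sed -i 's/(r\/g>1.42)&(r\/g<2.6)&(g\/b>1.15)/(r\/g>1.3)\&(r\/g<2.2)/' lib.py; python3 m1.py | grep -v '^f\|^p\|^t\|^c\|^sc'
```

```text
A ['top'] [445.18 186.29  -1.99] 33.6
A ['scene'] [443.54 192.25  -2.04] 58.5
A ['top', 'scene'] [445.59 188.93  -2.02] 110.4
B ['top'] [458.94  87.4   -1.85] 28.9
B ['scene'] [455.41  88.56  -1.87] 89.1
B ['top', 'scene'] [457.25  87.87  -1.85] 128.5
C ['top'] [421.61  -3.11  -1.9 ] 23.2
C ['scene'] [418.85   1.38  -1.92] 26.9
C ['top', 'scene'] [420.47  -2.06  -1.93] 64.6
D ['top'] [ 435.08 -192.98   -1.46] 21.9
D ['scene'] [ 431.56 -188.92   -1.47] 26.2
D ['top', 'scene'] [ 433.29 -191.34   -1.47] 66.2
```

```bash
cat > plan.py <<'E'
# usage: plan.py psi x y z  -> turn rows, then shift rows in tool axes
import sys, numpy as np
from plant import env
from scipy.spatial.transform import Rotation as R
def cur():
    o=env.get_obs(); M=R.from_rotvec(o["eef_rot"]).as_matrix()
    return o,np.array(o["position"]),np.arctan2(M[1,0],M[0,0]),M
def wrap(a): return (a+np.pi/2)%np.pi-np.pi/2
if __name__=="__main__":
    o,p,psi,M=cur(); tpsi=float(sys.argv[1])
    print("t",o["t"],"pos",p.round(1),"psi",round(psi,4),"tilt",M[:2,2].round(4),"q7",o["qpos"][6].round(2),"F",o["ft_force"].round(2),"open",round(o["opening"],1),"grip",round(o["grasp_force"],1))
    print("turn(z units):",round(-wrap(tpsi-psi)/0.1,3))
    for wp in sys.argv[2:]:
        t=np.array([float(v) for v in wp.split(",")]); d=(t-p)/25; c,s=np.cos(tpsi),np.sin(tpsi)
        v=np.array([d[0]*c+d[1]*s,d[0]*s-d[1]*c,-d[2]]); n=max(1,int(np.ceil(max(abs(v).max(),np.linalg.norm(v)/1.3)/.95)))
        print(wp,"total",v.round(2),"rows",n,"each",(v/n).round(3)); p=t
E
python3 plan.py 1.653 622.2,-94.7,200 622.2,-94.7,65
```

```text
t 0.5 pos [ 182.2 -597.8  199.6] psi 0.2958 tilt [-0.      0.0001] q7 -0.08 F [ 0.17 -0.14  0.57] open 85.1 grip 0.0
turn(z units): -13.572
622.2,-94.7,200 total [18.61 19.19 -0.02] rows 22 each [ 0.846  0.872 -0.001]
622.2,-94.7,65 total [0.  0.  5.4] rows 6 each [0.  0.  0.9]
```

Request:
{"api": "play_rows", "payload": {
  "series": [
    [[0,0,0,0,0,-1,1],[0,0,0,0,0,-1,1],[0,0,0,0,0,-1,1],[0,0,0,0,0,-1,1],[0,0,0,0,0,-1,1],[0,0,0,0,0,-1,1],[0,0,0,0,0,-1,1]]
  ]
}}

```text
t: 1.08
position: [182.2, -597.9, 199.7]
eef_rot: [2.756, 1.507, -0.0]
ft_force: [0.4, 0.1, 0.1]
opening: 85.5
grasp_force: 0.0
```

Request:
{"api": "play_rows", "payload": {
  "series": [
    [[0,0,0,0,0,-1,1],[0,0,0,0,0,-1,1],[0,0,0,0,0,-1,1],[0,0,0,0,0,-1,1],[0,0,0,0,0,-1,1],[0,0,0,0,0,-1,1],[0,0,0,0,0,-0.57,1]]
  ]
}}

```text
t: 1.67
position: [182.1, -597.9, 199.7]
eef_rot: [-2.122, -2.316, 0.0]
ft_force: [0.9, 0.2, -0.5]
opening: 85.3
grasp_force: 0.0
```

Request:
{"api": "play_rows", "payload": {
  "series": [
    [[0.84,0.87,0,0,0,0,1],[0.84,0.87,0,0,0,0,1],[0.84,0.87,0,0,0,0,1],[0.84,0.87,0,0,0,0,1],[0.84,0.87,0,0,0,0,1],[0.84,0.87,0,0,0,0,1],[0.84,0.87,0,0,0,0,1],[0.84,0.87,0,0,0,0,1],[0.84,0.87,0,0,0,0,1],[0.84,0.87,0,0,0,0,1]]
  ]
}}

```text
t: 2.5
position: [382.5, -369.7, 199.9]
eef_rot: [2.128, 2.31, -0.0]
ft_force: [0.7, 0.6, -0.4]
opening: 85.3
grasp_force: 0.0
```

Request:
{"api": "play_rows", "payload": {
  "series": [
    [[0.84,0.87,0,0,0,0,1],[0.84,0.87,0,0,0,0,1],[0.84,0.87,0,0,0,0,1],[0.84,0.87,0,0,0,0,1],[0.84,0.87,0,0,0,0,1],[0.84,0.87,0,0,0,0,1],[0.84,0.87,0,0,0,0,1],[0.84,0.87,0,0,0,0,1],[0.84,0.87,0,0,0,0,1],[0,0,0,0,0,0,1]]
  ]
}}

```text
t: 3.33
position: [565.0, -159.6, 200.0]
eef_rot: [-2.12, -2.318, -0.007]
ft_force: [-0.1, 0.3, 0.4]
opening: 85.6
grasp_force: 0.0
```

```bash
python3 plan.py 1.653 622.2,-94.7,200 622.2,-94.7,65
```

```text
t 3.3333 pos [ 565.  -159.6  200. ] psi 1.6602 tilt [0.0028 0.0035] q7 0.1 F [-0.1   0.29  0.37] open 85.6 grip 0.0
turn(z units): 0.072
622.2,-94.7,200 total [2.4 2.5 0. ] rows 3 each [0.8   0.832 0.   ]
622.2,-94.7,65 total [0.  0.  5.4] rows 6 each [0.  0.  0.9]
```

Request:
{"api": "play_rows", "payload": {
  "series": [
    [[0.8,0.83,0,0,0,0.07,1],[0.8,0.83,0,0,0,0,1],[0.8,0.83,0,0,0,0,1],[0,0,0,0,0,0,1],[0,0,0,0,0,0,1],[0,0,0,0,0,0,1]]
  ]
}}

```text
t: 3.83
position: [618.4, -102.3, 199.4]
eef_rot: [-2.136, -2.303, 0.001]
ft_force: [0.6, 0.4, 0.4]
opening: 85.1
grasp_force: 0.0
```

```bash
python3 plan.py 1.653 622.2,-94.7,200 622.2,-94.7,65
```

```text
t 3.8333 pos [ 618.4 -102.3  199.4] psi 1.6458 tilt [-0.0007 -0.0005] q7 -0.04 F [0.64 0.42 0.42] open 85.1 grip 0.0
turn(z units): -0.072
622.2,-94.7,200 total [ 0.29  0.18 -0.02] rows 1 each [ 0.29   0.177 -0.023]
622.2,-94.7,65 total [0.  0.  5.4] rows 6 each [0.  0.  0.9]
```

Request:
{"api": "play_rows", "payload": {
  "series": [
    [[0.29,0.18,0,0,0,-0.07,1],[0,0,0.9,0,0,0,1],[0,0,0.9,0,0,0,1],[0,0,0.9,0,0,0,1],[0,0,0.9,0,0,0,1],[0,0,0.9,0,0,0,1],[0,0,0.5,0,0,0,1],[0,0,0.37,0,0,0,1],[0,0,0,0,0,0,1],[0,0,0,0,0,0,1]]
  ]
}}

```text
t: 4.67
position: [623.0, -94.3, 65.9]
eef_rot: [2.129, 2.31, 0.0]
ft_force: [0.2, -0.4, 0.7]
opening: 85.4
grasp_force: 0.0
```

```bash
python3 plan.py 1.653 622.2,-94.7,65
python3 - <<'E'
from lib import *
b=env.get_image("scene"); q=proj("scene",[622,-95,80])[0].astype(int)
cv2.imwrite("pics/g1.png",cv2.resize(b[q[1]-60:q[1]+45,q[0]-70:q[0]+70,::-1],(800,600),interpolation=cv2.INTER_CUBIC))
E
```

```text
t 4.6667 pos [623.  -94.3  65.9] psi 1.6525 tilt [ 0.0003 -0.    ] q7 -0.12 F [ 0.16 -0.39  0.73] open 85.4 grip 0.0
turn(z units): -0.005
622.2,-94.7,65 total [-0.01 -0.03  0.04] rows 1 each [-0.012 -0.032  0.036]
```

View pics/g1.png

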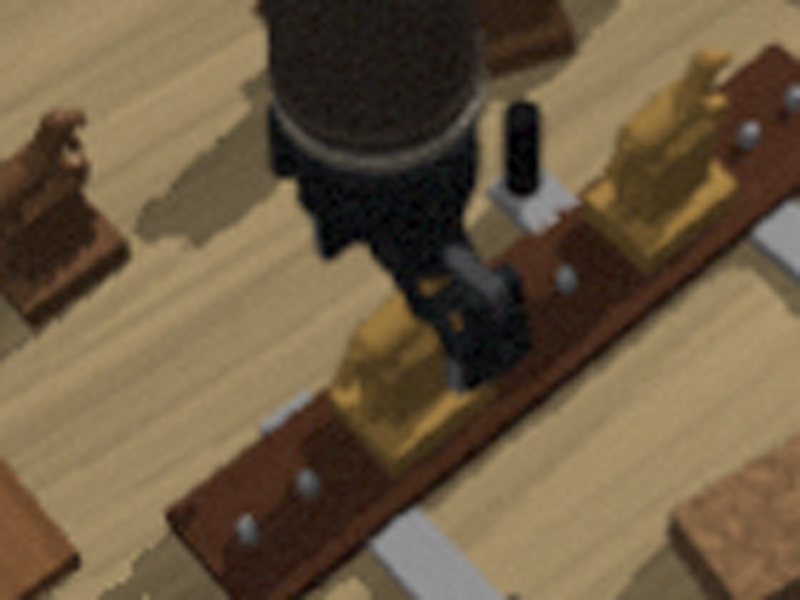

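Request:
{"api": "play_rows", "payload": {
  "series": [
    [[0,0,0,0,0,0,0],[0,0,0,0,0,0,0],[0,0,0,0,0,0,0],[0,0,0,0,0,0,0],[0,0,0,0,0,0,0],[0,0,0,0,0,0,0],[0,0,0,0,0,0,0],[0,0,0,0,0,0,0]]
  ],
  "force": 50
}}

```text
t: 5.38
position: [623.2, -94.2, 65.9]
eef_rot: [2.128, 2.31, 0.001]
ft_force: [0.1, -0.1, 3.5]
opening: 20.1
grasp_force: 49.0
```

```bash
python3 plan.py 1.653 622.2,-94.7,65
```

```text
t 5.3833 pos [623.2 -94.2  65.9] psi 1.6528 tilt [ 0.0009 -0.0002] q7 -0.12 F [ 0.06 -0.06  3.46] open 20.1 grip 49.0
turn(z units): -0.002
622.2,-94.7,65 total [-0.02 -0.04  0.04] rows 1 each [-0.018 -0.04   0.035]
```

Request:
{"api": "play_rows", "payload": {
  "series": [
    [[0,0,0,0,0,0,0.6],[0,0,0,0,0,0,0.6],[0,0,0,0,0,0,0.6],[0,0,0.1,0,0,0,0.6],[0,0,0.1,0,0,0,0.6],[0,0,0,0,0,0,0.6]]
  ]
}}

```text
t: 5.88
position: [622.2, -94.2, 59.6]
eef_rot: [-2.128, -2.31, 0.001]
ft_force: [0.3, 0.3, -1.2]
opening: 51.2
grasp_force: 0.0
```

```bash
python3 plan.py 1.653 622.2,-94.7,61
```

```text
t 5.8833 pos [622.2 -94.2  59.6] psi 1.6528 tilt [-0.0012  0.0001] q7 -0.12 F [ 0.3   0.34 -1.19] open 51.2 grip 0.0
turn(z units): -0.002
622.2,-94.7,61 total [-0.02 -0.   -0.06] rows 1 each [-0.022 -0.001 -0.056]
```

Request:
{"api": "play_rows", "payload": {
  "series": [
    [[0,0,0,0,0,0,0],[0,0,0,0,0,0,0],[0,0,0,0,0,0,0],[0,0,0,0,0,0,0],[0,0,0,0,0,0,0],[0,0,0,0,0,0,0]]
  ],
  "force": 50
}}

```text
t: 6.38
position: [623.3, -94.1, 60.8]
eef_rot: [2.128, 2.31, 0.001]
ft_force: [1.4, 0.2, 1.9]
opening: 20.2
grasp_force: 50.0
```

```bash
python3 plan.py 1.653 622.2,-94.7,61;  python3 - <<'E'
from lib import *
b=avg("scene",3); q=proj("scene",[622,-95,80])[0].astype(int)
cv2.imwrite("pics/g2.png",cv2.resize(b[q[1]-45:q[1]+30,q[0]-55:q[0]+45,::-1].astype(np.uint8),(800,600),interpolation=cv2.INTER_CUBIC))
E
```

```text
t 6.3833 pos [623.3 -94.1  60.8] psi 1.6528 tilt [0.0013 0.    ] q7 -0.12 F [1.39 0.21 1.86] open 20.2 grip 50.0
turn(z units): -0.002
622.2,-94.7,61 total [-0.02 -0.05 -0.01] rows 1 each [-0.02  -0.047 -0.007]
```

View pics/g2.png

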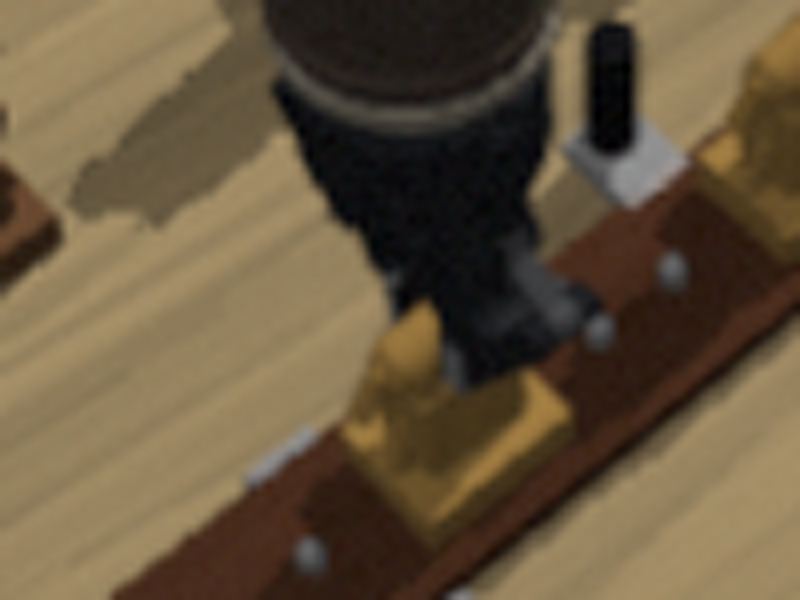

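Request:
{"api": "play_rows", "payload": {
  "series": [
    [[0,0,-0.4,0,0,0,0],[0,0,-0.4,0,0,0,0],[0,0,-0.8,0,0,0,0],[0,0,-1,0,0,0,0],[0,0,-1,0,0,0,0],[0,0,-1,0,0,0,0],[0,0,-1,0,0,0,0],[0,0,0,0,0,0,0],[0,0,0,0,0,0,0],[0,0,0,0,0,0,0]]
  ]
}}

```text
t: 7.37
position: [621.5, -94.3, 199.3]
eef_rot: [-2.127, -2.309, 0.003]
ft_force: [0.0, -0.5, -5.4]
opening: 20.3
grasp_force: 50.0
```

```bash
cat > weigh.py <<'E'
import numpy as np
from plant import env
F=[];
for i in range(16):
    env.get_image("top"); F.append(env.get_obs()["ft_force"])
F=np.array(F); print("F",F.mean(0).round(2),"sd",F.std(0).round(2),"mass g",-F.mean(0)[2]/9.81e-3)
E
python3 weigh.py; python3 plan.py 1.653 533,-350,200 533,-350,64
```

```text
F [-0.03  0.12 -4.33] sd [0.36 0.54 0.51] mass g 441.3868379367446
t 8.1667 pos [622.7 -94.1 200.5] psi 1.6529 tilt [ 0.0001 -0.0001] q7 -0.05 F [ 0.05 -0.27 -3.77] open 20.2 grip 50.0
turn(z units): -0.001
533,-350,200 total [-9.91 -4.42  0.02] rows 11 each [-0.9   -0.402  0.002]
533,-350,64 total [0.   0.   5.44] rows 6 each [0.    0.    0.907]
```

Request:
{"api": "play_rows", "payload": {
  "series": [
    [[-0.6,-0.27,0,0,0,0,0],[-0.9,-0.4,0,0,0,0,0],[-0.9,-0.4,0,0,0,0,0],[-0.9,-0.4,0,0,0,0,0],[-0.9,-0.4,0,0,0,0,0],[-0.9,-0.4,0,0,0,0,0],[-0.9,-0.4,0,0,0,0,0],[-0.9,-0.4,0,0,0,0,0],[-0.9,-0.4,0,0,0,0,0],[-0.9,-0.4,0,0,0,0,0]]
  ]
}}

```text
t: 9.0
position: [543.6, -319.9, 200.6]
eef_rot: [2.128, 2.311, 0.0]
ft_force: [0.1, 0.1, -4.6]
opening: 20.5
grasp_force: 50.5
```

Request:
{"api": "play_rows", "payload": {
  "series": [
    [[-0.9,-0.4,0,0,0,0,0],[-0.3,-0.13,0,0,0,0,0],[0,0,0,0,0,0,0],[0,0,0.8,0,0,0,0],[0,0,1,0,0,0,0],[0,0,1,0,0,0,0],[0,0,1,0,0,0,0],[0,0,0.8,0,0,0,0],[0,0,0.4,0,0,0,0],[0,0,0,0,0,0,0]]
  ]
}}

```text
t: 9.83
position: [532.5, -347.9, 73.0]
eef_rot: [-2.124, -2.309, 0.0]
ft_force: [-0.3, -0.4, -3.8]
opening: 20.1
grasp_force: 50.1
```

```bash
python3 plan.py 1.653 533,-350,57
```

```text
t 9.8333 pos [ 532.5 -347.9   73. ] psi 1.6541 tilt [-0.0033  0.0029] q7 0.35 F [-0.33 -0.37 -3.84] open 20.1 grip 50.1
turn(z units): 0.011
533,-350,57 total [-0.09  0.01  0.64] rows 1 each [-0.087  0.014  0.641]
```

Request:
{"api": "play_rows", "payload": {
  "series": [
    [[0,0,0.3,0,0,0,0],[0,0,0.2,0,0,0,0],[0,0,0.08,0,0,0,0],[0,0,0.04,0,0,0,0],[0,0,0,0,0,0,0],[0,0,0,0,0,0,0]]
  ]
}}

```text
t: 10.33
position: [533.7, -350.1, 60.5]
eef_rot: [2.128, 2.31, 0.0]
ft_force: [-0.7, -0.4, -3.7]
opening: 20.4
grasp_force: 50.2
```

```bash
python3 plan.py 1.653 533,-350,57
```

```text
t 10.3333 pos [ 533.7 -350.1   60.5] psi 1.6527 tilt [ 0.0007 -0.0005] q7 0.34 F [-0.69 -0.41 -3.65] open 20.4 grip 50.2
turn(z units): -0.003
533,-350,57 total [ 0.   -0.03  0.14] rows 1 each [ 0.005 -0.026  0.14 ]
```

Request:
{"api": "play_rows", "payload": {
  "series": [
    [[0,0,0.06,0,0,0,0],[0,0,0.04,0,0,0,0],[0,0,0.04,0,0,0,0],[0,0,0,0,0,0,0],[0,0,0,0,0,0,0]]
  ]
}}

```text
t: 10.75
position: [533.5, -349.9, 56.9]
eef_rot: [2.128, 2.31, -0.0]
ft_force: [-1.4, 0.2, 0.3]
opening: 20.0
grasp_force: 51.2
```

```bash
python3 plan.py 1.653 533,-350,57
```

```text
t 10.75 pos [ 533.5 -349.9   56.9] psi 1.6528 tilt [ 0.0003 -0.0003] q7 0.34 F [-1.38  0.2   0.32] open 20.0 grip 51.2
turn(z units): -0.002
533,-350,57 total [-0.   -0.02 -0.01] rows 1 each [-0.    -0.02  -0.006]
```

Request:
{"api": "play_rows", "payload": {
  "series": [
    [[0,0,0,0,0,0,0.8],[0,0,0,0,0,0,0.8],[0,0,0,0,0,0,0.8],[0,0,-0.5,0,0,0,0.8],[0,0,-1,0,0,0,0.8],[0,0,-1,0,0,0,0.8],[0,0,-1,0,0,0,0.8],[0,0,-1,0,0,0,0.8],[0,0,-1,0,0,0,0.8],[0,0,-0.2,0,0,0,0.8]]
  ]
}}

```text
t: 11.58
position: [535.6, -350.7, 205.0]
eef_rot: [2.123, 2.305, 0.002]
ft_force: [0.0, 0.2, 1.6]
opening: 68.2
grasp_force: 0.0
```

```bash
python3 plan.py 1.653 609,72.7,199 609,72.7,61
```

```text
t 11.5833 pos [ 535.6 -350.7  205. ] psi 1.6529 tilt [ 0.0066 -0.0039] q7 0.41 F [0.03 0.2  1.64] open 68.2 grip 0.0
turn(z units): -0.001
609,72.7,199 total [16.64  4.32  0.24] rows 18 each [0.924 0.24  0.013]
609,72.7,61 total [0.   0.   5.52] rows 6 each [0.   0.   0.92]
```

Request:
{"api": "play_rows", "payload": {
  "series": [
    [[0.92,0.244,0,0,0,0,0.8],[0.92,0.244,0,0,0,0,0.8],[0.92,0.244,0,0,0,0,0.8],[0.92,0.244,0,0,0,0,0.8],[0.92,0.244,0,0,0,0,0.8],[0.92,0.244,0,0,0,0,0.8],[0.92,0.244,0,0,0,0,0.8],[0.92,0.244,0,0,0,0,0.8],[0.92,0.244,0,0,0,0,0.8],[0.92,0.244,0,0,0,0,0.8]]
  ]
}}

```text
t: 12.42
position: [575.4, -114.4, 199.6]
eef_rot: [2.128, 2.31, 0.0]
ft_force: [0.9, 0.1, -0.4]
opening: 68.2
grasp_force: 0.0
```

Request:
{"api": "play_rows", "payload": {
  "series": [
    [[0.92,0.244,0,0,0,0,0.8],[0.92,0.244,0,0,0,0,0.8],[0.92,0.244,0,0,0,0,0.8],[0.92,0.244,0,0,0,0,0.8],[0.92,0.244,0,0,0,0,0.8],[0.92,0.244,0,0,0,0,0.8],[0.92,0.244,0,0,0,0,0.8],[0.92,0.244,0,0,0,0,0.8],[0,0,0,0,0,0,0.8],[0,0,0,0,0,0,0.8]]
  ]
}}

```text
t: 13.25
position: [608.7, 73.8, 199.4]
eef_rot: [-2.125, -2.314, -0.001]
ft_force: [0.5, -0.7, -0.7]
opening: 68.4
grasp_force: 0.0
```

```bash
python3 plan.py 1.653 609,72.7,199 609,72.7,61
```

```text
t 13.25 pos [608.7  73.8 199.4] psi 1.6562 tilt [0.0003 0.0007] q7 -0.34 F [ 0.52 -0.71 -0.73] open 68.4 grip 0.0
turn(z units): 0.032
609,72.7,199 total [-0.04  0.01  0.02] rows 1 each [-0.045  0.007  0.018]
609,72.7,61 total [0.   0.   5.52] rows 6 each [0.   0.   0.92]
```

Request:
{"api": "play_rows", "payload": {
  "series": [
    [[0,0,0.8,0,0,0,0.8],[0,0,1,0,0,0,0.8],[0,0,1,0,0,0,0.8],[0,0,1,0,0,0,0.8],[0,0,0.8,0,0,0,0.8],[0,0,0.6,0,0,0,0.8],[0,0,0.28,0,0,0,0.8],[0,0,0,0,0,0,0.8],[0,0,0,0,0,0,0.8]]
  ]
}}

```text
t: 14.0
position: [609.2, 71.1, 62.5]
eef_rot: [2.129, 2.309, 0.0]
ft_force: [0.9, 0.3, 1.0]
opening: 68.3
grasp_force: 0.0
```

```bash
python3 plan.py 1.653 609,72.7,61
```

```text
t 14.0 pos [609.2  71.1  62.5] psi 1.652 tilt [ 0.0003 -0.0002] q7 -0.42 F [0.88 0.3  0.98] open 68.3 grip 0.0
turn(z units): -0.01
609,72.7,61 total [ 0.07 -0.    0.06] rows 1 each [ 0.065 -0.003  0.06 ]
```

Request:
{"api": "play_rows", "payload": {
  "series": [
    [[0,0,0,0,0,0,0],[0,0,0,0,0,0,0],[0,0,0,0,0,0,0],[0,0,0,0,0,0,0],[0,0,0,0,0,0,0],[0,0,0,0,0,0,0],[0,0,0,0,0,0,0]]
  ],
  "force": 50
}}

```text
t: 14.58
position: [609.5, 71.8, 62.9]
eef_rot: [2.128, 2.31, 0.002]
ft_force: [-0.7, -0.8, 6.1]
opening: 20.3
grasp_force: 49.0
```

```bash
python3 plan.py 1.653 609,72.7,61
```

```text
t 14.5833 pos [609.5  71.8  62.9] psi 1.6528 tilt [ 0.0015 -0.0001] q7 -0.42 F [-0.74 -0.84  6.11] open 20.3 grip 49.0
turn(z units): -0.002
609,72.7,61 total [ 0.04 -0.02  0.08] rows 1 each [ 0.037 -0.018  0.077]
```

Request:
{"api": "play_rows", "payload": {
  "series": [
    [[0,0,-0.4,0,0,0,0],[0,0,-0.4,0,0,0,0],[0,0,-0.8,0,0,0,0],[0,0,-1,0,0,0,0],[0,0,-1,0,0,0,0],[0,0,-1,0,0,0,0],[0,0,-1,0,0,0,0],[0,0,0,0,0,0,0],[0,0,0,0,0,0,0]]
  ]
}}

```text
t: 15.33
position: [609.4, 72.0, 203.4]
eef_rot: [2.127, 2.309, 0.003]
ft_force: [0.1, -0.3, -6.1]
opening: 20.1
grasp_force: 49.8
```

```bash
python3 plan.py 1.653 433,-358,202 433,-358,62
```

```text
t 15.3333 pos [609.4  72.  203.4] psi 1.6529 tilt [0.0027 0.0002] q7 -0.33 F [ 0.13 -0.26 -6.12] open 20.1 grip 49.8
turn(z units): -0.001
433,-358,202 total [-16.56  -8.44   0.06] rows 18 each [-0.92  -0.469  0.003]
433,-358,62 total [0.  0.  5.6] rows 6 each [0.    0.    0.933]
```

Request:
{"api": "play_rows", "payload": {
  "series": [
    [[-0.6,-0.31,0,0,0,0,0],[-0.92,-0.469,0,0,0,0,0],[-0.92,-0.469,0,0,0,0,0],[-0.92,-0.469,0,0,0,0,0],[-0.92,-0.469,0,0,0,0,0],[-0.92,-0.469,0,0,0,0,0],[-0.92,-0.469,0,0,0,0,0],[-0.92,-0.469,0,0,0,0,0],[-0.92,-0.469,0,0,0,0,0],[-0.92,-0.469,0,0,0,0,0]]
  ]
}}

```text
t: 16.17
position: [512.2, -159.7, 200.1]
eef_rot: [-2.126, -2.309, 0.002]
ft_force: [-0.7, -0.3, -4.7]
opening: 20.3
grasp_force: 49.7
```

Request:
{"api": "play_rows", "payload": {
  "series": [
    [[-0.92,-0.469,0,0,0,0,0],[-0.92,-0.469,0,0,0,0,0],[-0.92,-0.469,0,0,0,0,0],[-0.92,-0.469,0,0,0,0,0],[-0.92,-0.469,0,0,0,0,0],[-0.92,-0.469,0,0,0,0,0],[-0.92,-0.469,0,0,0,0,0],[-0.92,-0.469,0,0,0,0,0],[-0.32,-0.16,0,0,0,0,0],[0,0,0,0,0,0,0]]
  ]
}}

```text
t: 17.0
position: [429.5, -360.7, 199.9]
eef_rot: [-2.132, -2.303, 0.003]
ft_force: [-1.1, 0.5, -5.3]
opening: 20.1
grasp_force: 49.7
```

Request:
{"api": "play_rows", "payload": {
  "series": [
    [[0,0,0.5,0,0,0,0],[0,0,1,0,0,0,0],[0,0,1,0,0,0,0],[0,0,1,0,0,0,0],[0,0,1,0,0,0,0],[0,0,0.6,0,0,0,0],[0,0,0.3,0,0,0,0],[0,0,0,0,0,0,0],[0,0,0,0,0,0,0]]
  ]
}}

```text
t: 17.75
position: [432.9, -357.3, 66.9]
eef_rot: [-2.127, -2.311, -0.001]
ft_force: [1.0, 0.1, -3.7]
opening: 20.5
grasp_force: 49.7
```

```bash
python3 plan.py 1.653 433,-358,58.5
```

```text
t 17.75 pos [ 432.9 -357.3   66.9] psi 1.6538 tilt [-0.0002  0.0009] q7 0.47 F [ 1.04  0.13 -3.74] open 20.5 grip 49.7
turn(z units): 0.008
433,-358,58.5 total [-0.03  0.    0.34] rows 1 each [-0.03   0.003  0.336]
```

Request:
{"api": "play_rows", "payload": {
  "series": [
    [[0,0,0.1,0,0,0,0],[0,0,0.1,0,0,0,0],[0,0,0.06,0,0,0,0],[0,0,0.04,0,0,0,0],[0,0,0.04,0,0,0,0],[0,0,0,0,0,0,0],[0,0,0,0,0,0,0]]
  ]
}}

```text
t: 18.33
position: [432.5, -358.4, 59.0]
eef_rot: [2.128, 2.31, -0.0]
ft_force: [-2.0, 1.0, 2.3]
opening: 20.3
grasp_force: 50.2
```

```bash
python3 plan.py 1.653 433,-358,58.5
```

```text
t 18.3333 pos [ 432.5 -358.4   59. ] psi 1.6526 tilt [ 0.0003 -0.0006] q7 0.46 F [-2.04  1.03  2.3 ] open 20.3 grip 50.2
turn(z units): -0.004
433,-358,58.5 total [0.02 0.02 0.02] rows 1 each [0.015 0.02  0.019]
```

Request:
{"api": "play_rows", "payload": {
  "series": [
    [[0,0,0,0,0,0,0.8],[0,0,0,0,0,0,0.8],[0,0,0,0,0,0,0.8],[0,0,-0.5,0,0,0,0.8],[0,0,-1,0,0,0,0.8],[0,0,-1,0,0,0,0.8],[0,0,-1,0,0,0,0.8],[0,0,-1,0,0,0,0.8],[0,0,-1,0,0,0,0.8],[0,0,0,0,0,0,0.8]]
  ]
}}

```text
t: 19.17
position: [435.0, -359.5, 202.2]
eef_rot: [2.122, 2.304, 0.001]
ft_force: [1.0, -1.0, 0.3]
opening: 68.4
grasp_force: 0.0
```

```bash
cat > refit.py <<'E'
import sys
from lib import *
a=avg("top",3); cv2.imwrite("pics/last_top.png",a[:,:,::-1].astype(np.uint8)); G=dict(A=(445,187,-2.02),B=(459,88,-1.82),C=(421,-3,-1.91),D=(434,-192,-1.465))
for k in sys.argv[1:]:
    if "=" in k: k,v=k.split("="); G[k]=tuple(map(float,v.split(",")))
    x,f=fit({"top":a},G[k],"bronze"); print(k,x.round(2),round(f,1))
E
python3 refit.py A B C D; python3 plan.py 1.677 434.5,-192.5,200 434.5,-192.5,42
```

```text
A [445.81 187.11  -1.99] 33.4
B [458.28  88.01  -1.84] 29.2
C [421.69  -3.11  -1.9 ] 24.5
D [ 434.34 -193.11   -1.46] 22.3
t 19.3167 pos [ 432.4 -358.1  196.5] psi 1.6528 tilt [ 0.0006 -0.0007] q7 0.54 F [-0.32  0.1   0.36] open 68.4 grip 0.0
turn(z units): -0.242
434.5,-192.5,200 total [ 6.58  0.79 -0.14] rows 7 each [ 0.94   0.112 -0.02 ]
434.5,-192.5,42 total [0.   0.   6.32] rows 7 each [0.    0.    0.903]
```

Request:
{"api": "play_rows", "payload": {
  "series": [
    [[0,0,0,0,0,-0.24,0.8],[0.94,0.11,0,0,0,0,0.8],[0.94,0.11,0,0,0,0,0.8],[0.94,0.11,0,0,0,0,0.8],[0.94,0.11,0,0,0,0,0.8],[0.94,0.11,0,0,0,0,0.8],[0.94,0.11,0,0,0,0,0.8],[0.94,0.11,0,0,0,0,0.8],[0,0,0,0,0,0,0.8],[0,0,0,0,0,0,0.8]]
  ]
}}

```text
t: 20.15
position: [433.8, -191.3, 195.3]
eef_rot: [-2.095, -2.339, 0.001]
ft_force: [-0.5, -0.2, 0.3]
opening: 68.4
grasp_force: 0.0
```

```bash
python3 plan.py 1.677 434.3,-192.5,42
```

```text
t 20.15 pos [ 433.8 -191.3  195.3] psi 1.6805 tilt [-0.0012  0.0005] q7 0.31 F [-0.51 -0.24  0.27] open 68.4 grip 0.0
turn(z units): 0.035
434.3,-192.5,42 total [-0.05  0.01  6.13] rows 7 each [-0.007  0.002  0.876]
```

Request:
{"api": "play_rows", "payload": {
  "series": [
    [[0,0,0.8,0,0,0,0.8],[0,0,1,0,0,0,0.8],[0,0,1,0,0,0,0.8],[0,0,1,0,0,0,0.8],[0,0,0.9,0,0,0,0.8],[0,0,0.8,0,0,0,0.8],[0,0,0.4,0,0,0,0.8],[0,0,0.16,0,0,0,0.8],[0,0,0,0,0,0,0.8],[0,0,0,0,0,0,0.8]]
  ]
}}

```text
t: 20.98
position: [434.6, -192.9, 44.9]
eef_rot: [2.101, 2.335, 0.0]
ft_force: [-0.1, 0.1, -0.3]
opening: 68.3
grasp_force: 0.0
```

```bash
python3 plan.py 1.677 434.3,-192.5,42
```

```text
t 20.9833 pos [ 434.6 -192.9   44.9] psi 1.6766 tilt [ 0.0005 -0.0002] q7 0.15 F [-0.09  0.07 -0.34] open 68.3 grip 0.0
turn(z units): -0.004
434.3,-192.5,42 total [ 0.02 -0.01  0.12] rows 1 each [ 0.019 -0.01   0.118]
```

Request:
{"api": "play_rows", "payload": {
  "series": [
    [[0,0,0.1,0,0,0,0],[0,0,0,0,0,0,0],[0,0,0,0,0,0,0],[0,0,0,0,0,0,0],[0,0,0,0,0,0,0],[0,0,0,0,0,0,0],[0,0,0,0,0,0,0]]
  ],
  "force": 60
}}

```text
t: 21.57
position: [434.8, -192.7, 42.7]
eef_rot: [2.1, 2.335, 0.0]
ft_force: [-1.6, 1.2, 8.0]
opening: 20.0
grasp_force: 58.6
```

```bash
python3 plan.py 1.677 434.3,-192.5,42
```

```text
t 21.5667 pos [ 434.8 -192.7   42.7] psi 1.6769 tilt [ 0.0012 -0.0008] q7 0.15 F [-1.64  1.17  8.03] open 20.0 grip 58.6
turn(z units): -0.001
434.3,-192.5,42 total [ 0.01 -0.02  0.03] rows 1 each [ 0.01  -0.018  0.027]
```

Request:
{"api": "play_rows", "payload": {
  "series": [
    [[0,0,-0.4,0,0,0,0],[0,0,-0.8,0,0,0,0],[0,0,-1,0,0,0,0],[0,0,-1,0,0,0,0],[0,0,-1,0,0,0,0],[0,0,-1,0,0,0,0],[0,0,-1,0,0,0,0],[0,0,-0.2,0,0,0,0],[0,0,0,0,0,0,0],[0,0,0,0,0,0,0]]
  ]
}}

```text
t: 22.4
position: [433.1, -192.3, 200.7]
eef_rot: [-2.1, -2.335, 0.001]
ft_force: [-1.7, 0.3, -8.1]
opening: 20.3
grasp_force: 60.1
```

```bash
python3 weigh.py; python3 plan.py 1.653 622.9,-94.5,200
```

```text
F [ 0.09  0.04 -7.62] sd [0.44 0.51 0.47] mass g 777.1926225078778
t 23.2 pos [ 434.2 -192.5  202. ] psi 1.6768 tilt [ 0.0002 -0.0001] q7 0.31 F [-0.54  0.67 -7.62] open 19.8 grip 60.1
turn(z units): 0.238
622.9,-94.5,200 total [3.29 7.84 0.08] rows 9 each [0.365 0.872 0.009]
```

```bash
python3 plan.py 1.677 570,312,202 570,312,52
```

```text
t 23.2 pos [ 434.2 -192.5  202. ] psi 1.6768 tilt [ 0.0002 -0.0001] q7 0.31 F [-0.54  0.67 -7.62] open 19.8 grip 60.1
turn(z units): -0.002
570,312,202 total [19.49  7.54  0.  ] rows 21 each [0.928 0.359 0.   ]
570,312,52 total [0. 0. 6.] rows 7 each [0.    0.    0.857]
```

Request:
{"api": "play_rows", "payload": {
  "series": [
    [[0.6,0.23,0,0,0,0,0],[0.93,0.36,0,0,0,0,0],[0.93,0.36,0,0,0,0,0],[0.93,0.36,0,0,0,0,0],[0.93,0.36,0,0,0,0,0],[0.93,0.36,0,0,0,0,0],[0.93,0.36,0,0,0,0,0],[0.93,0.36,0,0,0,0,0],[0.93,0.36,0,0,0,0,0],[0.93,0.36,0,0,0,0,0]]
  ]
}}

```text
t: 24.03
position: [497.0, 40.7, 202.1]
eef_rot: [2.101, 2.335, 0.0]
ft_force: [0.3, -0.0, -6.9]
opening: 19.9
grasp_force: 59.9
```

Request:
{"api": "play_rows", "payload": {
  "series": [
    [[0.93,0.36,0,0,0,0,0],[0.93,0.36,0,0,0,0,0],[0.93,0.36,0,0,0,0,0],[0.93,0.36,0,0,0,0,0],[0.93,0.36,0,0,0,0,0],[0.93,0.36,0,0,0,0,0],[0.93,0.36,0,0,0,0,0],[0.93,0.36,0,0,0,0,0],[0.93,0.36,0,0,0,0,0],[0.93,0.36,0,0,0,0,0]]
  ]
}}

```text
t: 24.87
position: [562.0, 281.2, 201.5]
eef_rot: [2.102, 2.335, -0.001]
ft_force: [-0.1, -0.1, -6.0]
opening: 20.1
grasp_force: 59.9
```

Request:
{"api": "play_rows", "payload": {
  "series": [
    [[0.9,0.35,0,0,0,0,0],[0.3,0.12,0,0,0,0,0],[0,0,0,0,0,0.8,0],[0,0,0,0,0,0,0],[0,0,0,0,0,0,0]]
  ]
}}

```text
t: 25.28
position: [570.1, 310.8, 201.4]
eef_rot: [2.19, 2.251, -0.002]
ft_force: [-0.3, -0.0, -7.5]
opening: 20.5
grasp_force: 60.0
```

```bash
python3 plan.py 1.597 570,312,52
```

```text
t 25.2833 pos [570.1 310.8 201.4] psi 1.5983 tilt [-0.0005 -0.0011] q7 -0.82 F [-0.25 -0.03 -7.47] open 20.5 grip 60.0
turn(z units): 0.013
570,312,52 total [ 0.05 -0.    5.98] rows 7 each [ 0.007 -0.001  0.854]
```

Request:
{"api": "play_rows", "payload": {
  "series": [
    [[0,0,0.7,0,0,0,0],[0,0,1,0,0,0,0],[0,0,1,0,0,0,0],[0,0,1,0,0,0,0],[0,0,1,0,0,0,0],[0,0,0.7,0,0,0,0],[0,0,0.35,0,0,0,0],[0,0,0.15,0,0,0,0],[0,0,0,0,0,0,0],[0,0,0,0,0,0,0]]
  ]
}}

```text
t: 26.12
position: [570.9, 311.7, 55.6]
eef_rot: [2.192, 2.25, 0.003]
ft_force: [-0.0, 0.0, -6.6]
opening: 19.8
grasp_force: 59.9
```

Request:
{"api": "play_rows", "payload": {
  "series": [
    [[0,0,0.05,0,0,0,0],[0,0,0.05,0,0,0,0],[0,0,0.05,0,0,0,0],[0,0,0.02,0,0,0,0],[0,0,0,0,0,0,0],[0,0,0,0,0,0,0]]
  ]
}}

```text
t: 26.62
position: [570.1, 311.4, 50.3]
eef_rot: [2.192, 2.25, 0.0]
ft_force: [0.1, -0.1, -7.2]
opening: 19.9
grasp_force: 59.9
```

```bash
python3 plan.py 1.597 570,312,48
```

```text
t 26.6167 pos [570.1 311.4  50.3] psi 1.5969 tilt [ 0.0001 -0.0001] q7 -0.91 F [ 0.06 -0.1  -7.16] open 19.9 grip 59.9
turn(z units): -0.001
570,312,48 total [ 0.02 -0.    0.09] rows 1 each [ 0.022 -0.004  0.09 ]
```

Request:
{"api": "play_rows", "payload": {
  "series": [
    [[0,0,0.04,0,0,0,0],[0,0,0.04,0,0,0,0],[0,0,0.04,0,0,0,0],[0,0,0,0,0,0,0],[0,0,0,0,0,0,0]]
  ]
}}

```text
t: 27.03
position: [570.4, 311.5, 47.8]
eef_rot: [2.192, 2.25, 0.001]
ft_force: [-1.1, -1.2, -0.1]
opening: 20.2
grasp_force: 60.8
```

```bash
python3 plan.py 1.597 570,312,48
```

```text
t 27.0333 pos [570.4 311.5  47.8] psi 1.5967 tilt [0.0008 0.0001] q7 -0.91 F [-1.15 -1.19 -0.09] open 20.2 grip 60.8
turn(z units): -0.003
570,312,48 total [ 0.02 -0.02 -0.01] rows 1 each [ 0.02  -0.017 -0.007]
```

Standing. Release, rise, refit the rest.

Request:
{"api": "play_rows", "payload": {
  "series": [
    [[0,0,0,0,0,0,0.8],[0,0,0,0,0,0,0.8],[0,0,0,0,0,0,0.8],[0,0,-0.5,0,0,0,0.8],[0,0,-1,0,0,0,0.8],[0,0,-1,0,0,0,0.8],[0,0,-1,0,0,0,0.8],[0,0,-1,0,0,0,0.8],[0,0,-1,0,0,0,0.8],[0,0,-0.5,0,0,0,0.8]]
  ]
}}

```text
t: 27.87
position: [571.1, 312.7, 201.8]
eef_rot: [2.191, 2.25, 0.008]
ft_force: [-0.8, 0.8, 0.9]
opening: 68.4
grasp_force: 0.0
```

```bash
python3 refit.py A B C; python3 plan.py 1.24 421.2,-2.7,198 421.2,-2.7,43
```

```text
A [449.58 183.09  -2.14] 395.8
B [458.44  88.15  -1.82] 29.0
C [421.01  -3.    -1.88] 26.0
t 28.0167 pos [570.5 311.9 198.4] psi 1.5968 tilt [0.0022 0.001 ] q7 -0.82 F [-0.41 -0.09 -1.44] open 68.4 grip 0.0
turn(z units): 3.568
421.2,-2.7,198 total [-13.84  -1.56   0.02] rows 15 each [-0.923 -0.104  0.001]
421.2,-2.7,43 total [0.  0.  6.2] rows 7 each [0.    0.    0.886]
```

Request:
{"api": "play_rows", "payload": {
  "series": [
    [[0,0,0,0,0,1,0.8],[0,0,0,0,0,1,0.8],[0,0,0,0,0,1,0.8],[0,0,0,0,0,0.47,0.8],[-0.92,-0.11,0,0,0,0,0.8],[-0.92,-0.11,0,0,0,0,0.8],[-0.92,-0.11,0,0,0,0,0.8],[-0.92,-0.11,0,0,0,0,0.8],[-0.92,-0.11,0,0,0,0,0.8],[-0.92,-0.11,0,0,0,0,0.8]]
  ]
}}

```text
t: 28.85
position: [509.5, 184.2, 195.4]
eef_rot: [-2.547, -1.837, 0.004]
ft_force: [0.1, 0.1, 1.0]
opening: 68.5
grasp_force: 0.0
```

Request:
{"api": "play_rows", "payload": {
  "series": [
    [[-0.92,-0.11,0,0,0,0,0.8],[-0.92,-0.11,0,0,0,0,0.8],[-0.92,-0.11,0,0,0,0,0.8],[-0.92,-0.11,0,0,0,0,0.8],[-0.92,-0.11,0,0,0,0,0.8],[-0.92,-0.11,0,0,0,0,0.8],[-0.92,-0.11,0,0,0,0,0.8],[-0.92,-0.11,0,0,0,0,0.8],[-0.92,-0.11,0,0,0,0,0.8],[0,0,0,0,0,0,0.8]]
  ]
}}

```text
t: 29.68
position: [419.3, -7.2, 195.6]
eef_rot: [-2.552, -1.831, 0.007]
ft_force: [-0.1, -0.4, -0.2]
opening: 68.3
grasp_force: 0.0
```

Request:
{"api": "play_rows", "payload": {
  "series": [
    [[0,0,0,0,0,0,0.8],[0,0,0,0,0,0,0.8]]
  ]
}}

```text
t: 29.85
position: [421.9, -2.5, 196.6]
eef_rot: [-2.547, -1.837, 0.001]
ft_force: [0.1, 0.3, 0.3]
opening: 68.6
grasp_force: 0.0
```

```bash
python3 plan.py 1.25 421.2,-2.7,43
```

```text
t 29.85 pos [421.9  -2.5 196.6] psi 1.2497 tilt [-0.0009  0.0004] q7 -0.49 F [0.09 0.28 0.26] open 68.6 grip 0.0
turn(z units): -0.003
421.2,-2.7,43 total [-0.01 -0.02  6.14] rows 7 each [-0.002 -0.003  0.877]
```

Request:
{"api": "play_rows", "payload": {
  "series": [
    [[0,0,0.8,0,0,0,0.8],[0,0,1,0,0,0,0.8],[0,0,1,0,0,0,0.8],[0,0,1,0,0,0,0.8],[0,0,0.9,0,0,0,0.8],[0,0,0.8,0,0,0,0.8],[0,0,0.4,0,0,0,0.8],[0,0,0.2,0,0,0,0.8],[0,0,0,0,0,0,0.8],[0,0,0,0,0,0,0.8]]
  ]
}}

```text
t: 30.68
position: [422.6, -2.4, 45.1]
eef_rot: [2.547, 1.839, 0.001]
ft_force: [0.2, 0.5, -0.6]
opening: 68.4
grasp_force: 0.0
```

Request:
{"api": "play_rows", "payload": {
  "series": [
    [[0,0,0,0,0,0,0],[0,0,0,0,0,0,0],[0,0,0,0,0,0,0],[0,0,0,0,0,0,0],[0,0,0,0,0,0,0],[0,0,0,0,0,0,0],[0,0,0,0,0,0,0]]
  ],
  "force": 60
}}

```text
t: 31.27
position: [422.3, -2.9, 45.4]
eef_rot: [2.548, 1.837, 0.0]
ft_force: [-2.8, 0.8, 8.9]
opening: 19.8
grasp_force: 58.3
```

```bash
python3 plan.py 1.25 421.2,-2.7,43
```

```text
t 31.2667 pos [422.3  -2.9  45.4] psi 1.2494 tilt [ 0.0007 -0.0004] q7 -0.69 F [-2.76  0.83  8.94] open 19.8 grip 58.3
turn(z units): -0.006
421.2,-2.7,43 total [-0.   -0.04  0.1 ] rows 1 each [-0.004 -0.045  0.098]
```

Request:
{"api": "play_rows", "payload": {
  "series": [
    [[0,0,-0.4,0,0,0,0],[0,0,-0.8,0,0,0,0],[0,0,-1,0,0,0,0],[0,0,-1,0,0,0,0],[0,0,-1,0,0,0,0],[0,0,-1,0,0,0,0],[0,0,-1,0,0,0,0],[0,0,0,0,0,0,0],[0,0,0,0,0,0,0],[0,0,0,0,0,0,0]]
  ]
}}

```text
t: 32.1
position: [420.9, -3.2, 198.7]
eef_rot: [-2.547, -1.837, 0.003]
ft_force: [-0.5, -0.7, -6.7]
opening: 19.6
grasp_force: 60.2
```

```bash
python3 weigh.py; python3 plan.py 1.653 616.2,-10.9,200
```

```text
F [-0.   -0.23 -6.24] sd [0.45 0.51 0.45] mass g 635.9226664218737
t 32.9 pos [422.1  -2.9 199.7] psi 1.2499 tilt [ 0.0001 -0.0001] q7 -0.49 F [ 0.01  0.17 -5.83] open 19.8 grip 60.2
turn(z units): -4.031
616.2,-10.9,200 total [-0.96  7.71 -0.01] rows 9 each [-0.106  0.857 -0.001]
```

```bash
python3 plan.py 1.597 488,312,200 488,312,54
```

```text
t 32.9 pos [422.1  -2.9 199.7] psi 1.2499 tilt [ 0.0001 -0.0001] q7 -0.49 F [ 0.01  0.17 -5.83] open 19.8 grip 60.2
turn(z units): -3.471
488,312,200 total [ 1.252e+01  2.960e+00 -1.000e-02] rows 14 each [ 0.895  0.212 -0.001]
488,312,54 total [0.   0.   5.84] rows 7 each [0.    0.    0.834]
```

Request:
{"api": "play_rows", "payload": {
  "series": [
    [[0,0,0,0,0,-1,0],[0,0,0,0,0,-1,0],[0,0,0,0,0,-1,0],[0,0,0,0,0,-0.47,0],[0.6,0.14,0,0,0,0,0],[0.9,0.21,0,0,0,0,0],[0.9,0.21,0,0,0,0,0],[0.9,0.21,0,0,0,0,0],[0.9,0.21,0,0,0,0,0],[0.9,0.21,0,0,0,0,0]]
  ]
}}

```text
t: 33.73
position: [448.7, 126.3, 199.8]
eef_rot: [2.193, 2.249, 0.0]
ft_force: [-0.3, -0.3, -6.0]
opening: 20.4
grasp_force: 60.1
```

Request:
{"api": "play_rows", "payload": {
  "series": [
    [[0.9,0.21,0,0,0,0,0],[0.9,0.21,0,0,0,0,0],[0.9,0.21,0,0,0,0,0],[0.9,0.21,0,0,0,0,0],[0.9,0.21,0,0,0,0,0],[0.9,0.21,0,0,0,0,0],[0.9,0.21,0,0,0,0,0],[0.9,0.21,0,0,0,0,0],[0.22,0.1,0,0,0,0,0],[0,0,0,0,0,0,0]]
  ]
}}

```text
t: 34.57
position: [488.0, 314.2, 199.3]
eef_rot: [-2.188, -2.252, -0.001]
ft_force: [0.3, 0.2, -5.8]
opening: 19.8
grasp_force: 60.1
```

Request:
{"api": "play_rows", "payload": {
  "series": [
    [[0,0,0,0,0,0,0],[0,0,0.7,0,0,0,0],[0,0,1,0,0,0,0],[0,0,1,0,0,0,0],[0,0,1,0,0,0,0],[0,0,1,0,0,0,0],[0,0,0.6,0,0,0,0],[0,0,0.4,0,0,0,0],[0,0,0.14,0,0,0,0],[0,0,0,0,0,0,0]]
  ]
}}

```text
t: 35.4
position: [488.3, 310.9, 53.4]
eef_rot: [2.193, 2.249, -0.002]
ft_force: [-0.5, 0.2, -5.9]
opening: 19.8
grasp_force: 60.0
```

```bash
python3 plan.py 1.597 488,312,50
```

```text
t 35.4 pos [488.3 310.9  53.4] psi 1.5958 tilt [-0.0006 -0.0008] q7 -0.99 F [-0.55  0.22 -5.89] open 19.8 grip 60.0
turn(z units): -0.012
488,312,50 total [ 0.04 -0.01  0.13] rows 1 each [ 0.043 -0.011  0.135]
```

Request:
{"api": "play_rows", "payload": {
  "series": [
    [[0,0,0.04,0,0,0,0],[0,0,0.04,0,0,0,0],[0,0,0.04,0,0,0,0],[0,0,0,0,0,0,0],[0,0,0,0,0,0,0]]
  ]
}}

```text
t: 35.82
position: [488.4, 312.0, 51.1]
eef_rot: [2.192, 2.25, 0.001]
ft_force: [-0.3, -0.0, -5.6]
opening: 20.1
grasp_force: 60.0
```

```bash
python3 plan.py 1.597 488,312,50
```

```text
t 35.8167 pos [488.4 312.   51.1] psi 1.5969 tilt [0.0006 0.0002] q7 -1.0 F [-0.31 -0.01 -5.58] open 20.1 grip 60.0
turn(z units): -0.001
488,312,50 total [ 0.   -0.02  0.04] rows 1 each [ 0.    -0.015  0.044]
```

Request:
{"api": "play_rows", "payload": {
  "series": [
    [[0,0,0.03,0,0,0,0],[0,0,0.03,0,0,0,0],[0,0,0,0,0,0,0],[0,0,0,0,0,0,0]]
  ]
}}

```text
t: 36.15
position: [488.4, 312.2, 50.6]
eef_rot: [2.192, 2.25, 0.001]
ft_force: [-2.3, -2.6, 6.0]
opening: 19.7
grasp_force: 61.6
```

```bash
python3 plan.py 1.597 488,312,50
```

```text
t 36.15 pos [488.4 312.2  50.6] psi 1.5968 tilt [ 0.0012 -0.    ] q7 -1.0 F [-2.27 -2.65  5.99] open 19.7 grip 61.6
turn(z units): -0.002
488,312,50 total [-0.01 -0.02  0.02] rows 1 each [-0.008 -0.018  0.025]
```

Request:
{"api": "play_rows", "payload": {
  "series": [
    [[0,0,0,0,0,0,0.8],[0,0,0,0,0,0,0.8],[0,0,0,0,0,0,0.8],[0,0,-0.5,0,0,0,0.8],[0,0,-1,0,0,0,0.8],[0,0,-1,0,0,0,0.8],[0,0,-1,0,0,0,0.8],[0,0,-1,0,0,0,0.8],[0,0,-1,0,0,0,0.8],[0,0,-0.3,0,0,0,0.8]]
  ]
}}

```text
t: 36.98
position: [489.5, 313.6, 199.2]
eef_rot: [2.191, 2.25, 0.009]
ft_force: [0.6, -0.2, 0.5]
opening: 68.3
grasp_force: 0.0
```

```bash
python3 refit.py B; python3 plan.py 1.305 458.5,88,198 458.5,88,43
```

```text
B [459.25  88.09  -1.86] 30.6
t 37.1333 pos [488.4 312.  194.8] psi 1.5967 tilt [0.0014 0.0005] q7 -0.89 F [ 0.38 -0.11 -0.94] open 68.5 grip 0.0
turn(z units): 2.917
458.5,88,198 total [-8.96  1.2  -0.13] rows 10 each [-0.896  0.12  -0.013]
458.5,88,43 total [0.  0.  6.2] rows 7 each [0.    0.    0.886]
```

Request:
{"api": "play_rows", "payload": {
  "series": [
    [[0,0,0,0,0,1,0.8],[0,0,0,0,0,1,0.8],[0,0,0,0,0,0.92,0.8],[-0.6,0.08,0,0,0,0,0.8],[-0.93,0.12,0,0,0,0,0.8],[-0.93,0.12,0,0,0,0,0.8],[-0.93,0.12,0,0,0,0,0.8],[-0.93,0.12,0,0,0,0,0.8],[-0.93,0.12,0,0,0,0,0.8],[-0.93,0.12,0,0,0,0,0.8]]
  ]
}}

```text
t: 37.97
position: [465.7, 156.0, 192.6]
eef_rot: [-2.495, -1.907, 0.004]
ft_force: [0.3, 0.8, 0.3]
opening: 68.3
grasp_force: 0.0
```

Request:
{"api": "play_rows", "payload": {
  "series": [
    [[-0.93,0.12,0,0,0,0,0.8],[-0.93,0.12,0,0,0,0,0.8],[-0.92,0.16,0,0,0,0,0.8],[0,0,0,0,0,0,0.8],[0,0,0,0,0,0,0.8],[0,0,0,0,0,0,0.8]]
  ]
}}

```text
t: 38.47
position: [457.8, 88.3, 193.4]
eef_rot: [-2.495, -1.907, 0.001]
ft_force: [0.3, -0.2, 0.3]
opening: 68.0
grasp_force: 0.0
```

```bash
python3 plan.py 1.305 458.5,88,43
```

```text
t 38.4667 pos [457.8  88.3 193.4] psi 1.3049 tilt [-0.0013  0.0003] q7 -0.69 F [ 0.32 -0.2   0.32] open 68.0 grip 0.0
turn(z units): -0.001
458.5,88,43 total [-0.01  0.03  6.02] rows 7 each [-0.001  0.004  0.86 ]
```

Request:
{"api": "play_rows", "payload": {
  "series": [
    [[0,0,0.8,0,0,0,0.8],[0,0,1,0,0,0,0.8],[0,0,1,0,0,0,0.8],[0,0,1,0,0,0,0.8],[0,0,0.9,0,0,0,0.8],[0,0,0.7,0,0,0,0.8],[0,0,0.4,0,0,0,0.8],[0,0,0.22,0,0,0,0.8],[0,0,0,0,0,0,0.8],[0,0,0,0,0,0,0.8]]
  ]
}}

```text
t: 39.3
position: [458.5, 88.6, 44.1]
eef_rot: [-2.496, -1.908, -0.001]
ft_force: [0.1, 0.4, 1.6]
opening: 68.6
grasp_force: 0.0
```

Request:
{"api": "play_rows", "payload": {
  "series": [
    [[0,0,0,0,0,0,0],[0,0,0,0,0,0,0],[0,0,0,0,0,0,0],[0,0,0,0,0,0,0],[0,0,0,0,0,0,0],[0,0,0,0,0,0,0],[0,0,0,0,0,0,0]]
  ],
  "force": 60
}}

```text
t: 39.88
position: [459.1, 87.9, 44.5]
eef_rot: [2.496, 1.906, 0.002]
ft_force: [0.3, -0.8, 6.7]
opening: 19.9
grasp_force: 58.6
```

```bash
python3 plan.py 1.305 458.5,88,43
```

```text
t 39.8833 pos [459.1  87.9  44.5] psi 1.3044 tilt [ 0.0017 -0.0001] q7 -0.86 F [ 0.29 -0.84  6.72] open 19.9 grip 58.6
turn(z units): -0.006
458.5,88,43 total [-0.   -0.02  0.06] rows 1 each [-0.001 -0.025  0.059]
```

Request:
{"api": "play_rows", "payload": {
  "series": [
    [[0,0,-0.4,0,0,0,0],[0,0,-0.8,0,0,0,0],[0,0,-1,0,0,0,0],[0,0,-1,0,0,0,0],[0,0,-1,0,0,0,0],[0,0,-1,0,0,0,0],[0,0,-1,0,0,0,0],[0,0,0,0,0,0,0],[0,0,0,0,0,0,0],[0,0,0,0,0,0,0]]
  ]
}}

```text
t: 40.72
position: [457.4, 87.5, 197.9]
eef_rot: [-2.496, -1.907, 0.002]
ft_force: [-0.3, 0.3, -2.8]
opening: 19.6
grasp_force: 59.6
```

```bash
python3 weigh.py; python3 plan.py 1.653 609.3,72.8,200
```

```text
F [ 0.01 -0.27 -2.68] sd [0.51 0.55 0.43] mass g 272.7109520842429
t 41.5167 pos [458.3  87.9 198.7] psi 1.3048 tilt [ 0.0001 -0.    ] q7 -0.68 F [-0.55 -0.78 -2.96] open 19.8 grip 59.6
turn(z units): -3.482
609.3,72.8,200 total [-1.1   5.97 -0.05] rows 7 each [-0.157  0.853 -0.007]
```

Request:
{"api": "play_rows", "payload": {
  "series": [
    [[0,0,0,0,0,-1,0],[0,0,0,0,0,-1,0],[0,0,0,0,0,-1,0],[0,0,0,0,0,-0.48,0],[-0.11,0.6,0,0,0,0,0],[-0.17,0.9,0,0,0,0,0],[-0.17,0.9,0,0,0,0,0],[-0.17,0.9,0,0,0,0,0],[-0.17,0.9,0,0,0,0,0],[-0.17,0.9,0,0,0,0,0]]
  ]
}}

```text
t: 42.35
position: [588.4, 74.1, 198.5]
eef_rot: [-2.129, -2.31, 0.0]
ft_force: [1.6, -0.0, -1.9]
opening: 20.0
grasp_force: 59.4
```

Request:
{"api": "play_rows", "payload": {
  "series": [
    [[-0.15,0.87,0,0,0,0,0],[0,0,0,0,0,0,0],[0,0,0.7,0,0,0,0],[0,0,1,0,0,0,0],[0,0,1,0,0,0,0],[0,0,1,0,0,0,0],[0,0,0.7,0,0,0,0],[0,0,0.25,0,0,0,0],[0,0,0,0,0,0,0],[0,0,0,0,0,0,0]]
  ]
}}

```text
t: 43.18
position: [609.5, 72.7, 83.1]
eef_rot: [2.128, 2.311, 0.001]
ft_force: [-0.2, 0.3, -2.7]
opening: 19.8
grasp_force: 59.5
```

Request:
{"api": "play_rows", "payload": {
  "series": [
    [[0,0,0,0,0,0,0],[0,0,0,0,0,0,0]]
  ]
}}

```text
t: 43.35
position: [610.3, 72.7, 84.0]
eef_rot: [2.127, 2.309, 0.003]
ft_force: [0.2, 0.1, -2.6]
opening: 19.7
grasp_force: 59.5
```

```bash
python3 plan.py 1.653 609.3,72.5,80;  python3 - <<'E'
from lib import *
b=avg("scene",3); q=proj("scene",[609,73,60])[0].astype(int)
cv2.imwrite("pics/g3.png",cv2.resize(b[q[1]-35:q[1]+25,q[0]-40:q[0]+40,::-1].astype(np.uint8),(800,600),interpolation=cv2.INTER_CUBIC))
E
```

```text
t 43.35 pos [610.3  72.7  84. ] psi 1.6527 tilt [0.0025 0.0003] q7 -0.41 F [ 0.24  0.08 -2.61] open 19.7 grip 59.5
turn(z units): -0.003
609.3,72.5,80 total [-0.01 -0.04  0.16] rows 1 each [-0.006 -0.039  0.161]
```

View pics/g3.png

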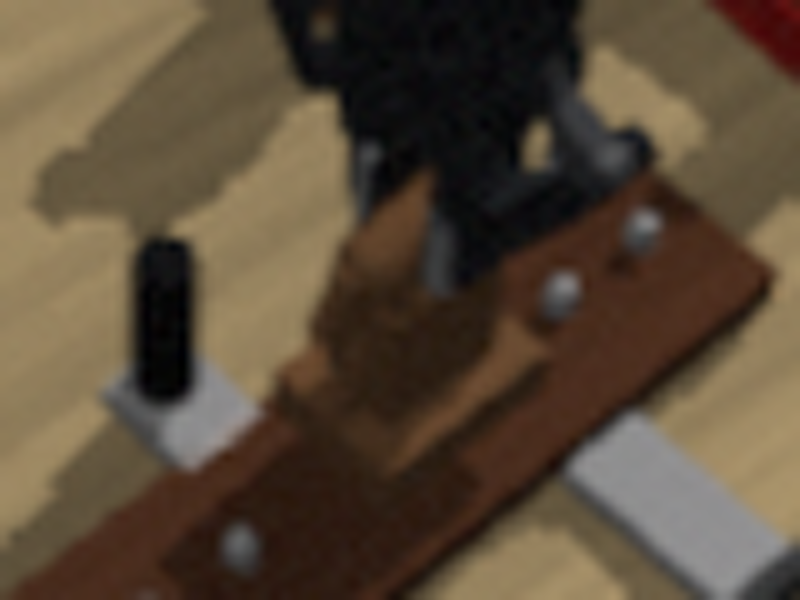

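Run:
```python
from lib import *
q=proj("scene",[609,73,60])[0].astype(int)-[40,35]
c,s=np.cos(1.653),np.sin(1.653)
def show(P): return ((proj("scene",P)-q+.5)*10-.5).round().tolist()
for off in(-3,0,3):
  P=[[609.7+c*(x+off)-s*y,72.6+s*(x+off)+c*y,z] for z in (59.3,39.3) for x,y in((32,-24),(-32,-24),(-32,24),(32,24))]
  print(off,show(P))
u=np.array([-.0822,.9966]); S3=np.array([616.3,-11.1])
print("pegs5,3",show([np.r_[S3+u*d,30] for d in (168+18,168-18,-18,18)]))
```

```text
-3 [[538.0, 355.0], [378.0, 482.0], [262.0, 376.0], [421.0, 254.0], [532.0, 393.0], [375.0, 518.0], [261.0, 414.0], [417.0, 293.0]]
0 [[545.0, 349.0], [386.0, 476.0], [270.0, 371.0], [428.0, 249.0], [539.0, 387.0], [383.0, 512.0], [268.0, 408.0], [425.0, 288.0]]
3 [[552.0, 343.0], [394.0, 469.0], [277.0, 365.0], [436.0, 243.0], [546.0, 381.0], [390.0, 506.0], [276.0, 403.0], [432.0, 282.0]]
pegs5,3 [[640.0, 226.0], [558.0, 291.0], [145.0, 617.0], [238.0, 544.0]]
```

Request:
{"api": "play_rows", "payload": {
  "series": [
    [[0,0,0.15,0,0,0,0],[0,0,0.1,0,0,0,0],[0,0,0.1,0,0,0,0],[0,0,0.1,0,0,0,0],[0,0,0,0,0,0,0],[0,0,0,0,0,0,0]]
  ]
}}

```text
t: 44.0
position: [609.1, 72.5, 70.8]
eef_rot: [-2.128, -2.31, 0.001]
ft_force: [0.9, -0.4, -2.4]
opening: 19.5
grasp_force: 59.6
```

```bash
python3 plan.py 1.653 609.3,72.5,64
```

```text
t 44.0 pos [609.1  72.5  70.8] psi 1.6529 tilt [-0.0006  0.    ] q7 -0.42 F [ 0.93 -0.41 -2.43] open 19.5 grip 59.6
turn(z units): -0.001
609.3,72.5,64 total [-0.    0.01  0.27] rows 1 each [-0.     0.009  0.273]
```

Already 5 mm onto the pegs with no force. Continue.

Request:
{"api": "play_rows", "payload": {
  "series": [
    [[0,0,0.08,0,0,0,0],[0,0,0.08,0,0,0,0],[0,0,0.05,0,0,0,0],[0,0,0.04,0,0,0,0],[0,0,0,0,0,0,0],[0,0,0,0,0,0,0]]
  ]
}}

```text
t: 44.5
position: [609.3, 72.5, 64.9]
eef_rot: [-2.128, -2.311, -0.0]
ft_force: [-0.6, 0.3, -1.6]
opening: 19.9
grasp_force: 59.7
```

```bash
python3 plan.py 1.653 609.3,72.5,64
```

```text
t 44.5 pos [609.3  72.5  64.9] psi 1.6528 tilt [-0.  0.] q7 -0.42 F [-0.64  0.31 -1.64] open 19.9 grip 59.7
turn(z units): -0.002
609.3,72.5,64 total [0.   0.   0.04] rows 1 each [0.    0.001 0.037]
```

Request:
{"api": "play_rows", "payload": {
  "series": [
    [[0,0,0.03,0,0,0,0],[0,0,0.03,0,0,0,0],[0,0,0,0,0,0,0],[0,0,0,0,0,0,0]]
  ]
}}

```text
t: 44.83
position: [609.8, 72.5, 64.5]
eef_rot: [2.128, 2.31, 0.001]
ft_force: [-1.2, -0.6, 6.5]
opening: 19.7
grasp_force: 60.6
```

```bash
python3 plan.py 1.653 609.3,72.5,64
```

```text
t 44.8333 pos [609.8  72.5  64.5] psi 1.6527 tilt [ 0.0013 -0.0002] q7 -0.42 F [-1.17 -0.56  6.48] open 19.7 grip 60.6
turn(z units): -0.003
609.3,72.5,64 total [ 0.   -0.02  0.02] rows 1 each [ 0.    -0.021  0.021]
```

Request:
{"api": "play_rows", "payload": {
  "series": [
    [[0,0,0,0,0,0,0.8],[0,0,0,0,0,0,0.8],[0,0,0,0,0,0,0.8],[0,0,-0.5,0,0,0,0.8],[0,0,-1,0,0,0,0.8],[0,0,-1,0,0,0,0.8],[0,0,-1,0,0,0,0.8],[0,0,-1,0,0,0,0.8],[0,0,-1,0,0,0,0.8],[0,0,0,0,0,0,0.8]]
  ]
}}

```text
t: 45.67
position: [611.9, 73.6, 207.4]
eef_rot: [2.125, 2.307, 0.01]
ft_force: [0.7, 0.8, 0.4]
opening: 68.7
grasp_force: 0.0
```

```bash
python3 refit.py A; python3 plan.py 1.13 445.5,187,200 445.5,187,43
```

```text
A [445.72 187.76  -1.99] 35.0
t 45.8167 pos [609.2  72.4 201.4] psi 1.6528 tilt [ 0.0007 -0.0002] q7 -0.34 F [-0.51  0.45 -0.64] open 68.5 grip 0.0
turn(z units): 5.228
445.5,187,200 total [ 1.35 -7.88  0.06] rows 9 each [ 0.15  -0.876  0.006]
445.5,187,43 total [0.   0.   6.28] rows 7 each [0.    0.    0.897]
```

View pics/last_top.png

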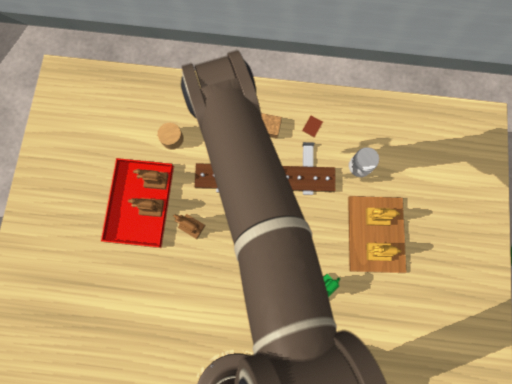

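Request:
{"api": "play_rows", "payload": {
  "series": [
    [[0,0,0,0,0,1,0.8],[0,0,0,0,0,1,0.8],[0,0,0,0,0,1,0.8],[0,0,0,0,0,1,0.8],[0,0,0,0,0,1,0.8],[0,0,0,0,0,0.23,0.8],[0.1,-0.6,0,0,0,0,0.8],[0.16,-0.91,0,0,0,0,0.8],[0.16,-0.91,0,0,0,0,0.8],[0.16,-0.91,0,0,0,0,0.8]]
  ]
}}

```text
t: 46.65
position: [538.8, 121.4, 199.9]
eef_rot: [-2.651, -1.684, 0.003]
ft_force: [0.1, 0.1, 0.3]
opening: 68.3
grasp_force: 0.0
```

Request:
{"api": "play_rows", "payload": {
  "series": [
    [[0.16,-0.91,0,0,0,0,0.8],[0.16,-0.91,0,0,0,0,0.8],[0.16,-0.91,0,0,0,0,0.8],[0.16,-0.91,0,0,0,0,0.8],[0.16,-0.91,0,0,0,0,0.8],[0,0,0,0,0,0,0.8],[0,0,0,0,0,0,0.8],[0,0,0,0,0,0,0.8]]
  ]
}}

```text
t: 47.32
position: [446.2, 187.1, 200.6]
eef_rot: [2.652, 1.683, -0.001]
ft_force: [0.6, 0.3, -0.5]
opening: 67.9
grasp_force: 0.0
```

```bash
python3 plan.py 1.13 445.5,187,43
```

```text
t 47.3167 pos [446.2 187.1 200.6] psi 1.1308 tilt [-0.0002 -0.0006] q7 -1.07 F [ 0.55  0.26 -0.51] open 67.9 grip 0.0
turn(z units): 0.008
445.5,187,43 total [-0.02 -0.02  6.31] rows 7 each [-0.002 -0.003  0.901]
```

Request:
{"api": "play_rows", "payload": {
  "series": [
    [[-0.02,-0.02,0.8,0,0,0,0.8],[0,0,1,0,0,0,0.8],[0,0,1,0,0,0,0.8],[0,0,1,0,0,0,0.8],[0,0,1,0,0,0,0.8],[0,0,0.8,0,0,0,0.8],[0,0,0.4,0,0,0,0.8],[0,0,0.26,0,0,0,0.8],[0,0,0,0,0,0,0.8],[0,0,0,0,0,0,0.8]]
  ]
}}

```text
t: 48.15
position: [445.8, 187.6, 44.9]
eef_rot: [2.654, 1.682, 0.001]
ft_force: [0.4, 0.7, 0.6]
opening: 68.3
grasp_force: 0.0
```

Request:
{"api": "play_rows", "payload": {
  "series": [
    [[0,0,0,0,0,0,0],[0,0,0,0,0,0,0],[0,0,0,0,0,0,0],[0,0,0,0,0,0,0],[0,0,0,0,0,0,0],[0,0,0,0,0,0,0],[0,0,0,0,0,0,0]]
  ],
  "force": 60
}}

```text
t: 48.73
position: [445.8, 187.5, 45.3]
eef_rot: [2.653, 1.681, 0.002]
ft_force: [-0.9, -0.2, 5.6]
opening: 19.9
grasp_force: 58.4
```

```bash
python3 plan.py 1.13 445.5,187,43
```

```text
t 48.7333 pos [445.8 187.5  45.3] psi 1.1299 tilt [ 0.0016 -0.    ] q7 -1.24 F [-0.88 -0.2   5.6 ] open 19.9 grip 58.4
turn(z units): -0.001
445.5,187,43 total [-0.03 -0.    0.09] rows 1 each [-0.026 -0.003  0.093]
```

Request:
{"api": "play_rows", "payload": {
  "series": [
    [[0,0,-0.4,0,0,0,0],[0,0,-0.8,0,0,0,0],[0,0,-1,0,0,0,0],[0,0,-1,0,0,0,0],[0,0,-1,0,0,0,0],[0,0,-1,0,0,0,0],[0,0,-1,0,0,0,0],[0,0,0,0,0,0,0],[0,0,0,0,0,0,0],[0,0,0,0,0,0,0]]
  ]
}}

```text
t: 49.57
position: [444.3, 186.9, 198.5]
eef_rot: [2.654, 1.682, -0.003]
ft_force: [0.1, -0.5, -4.7]
opening: 19.6
grasp_force: 59.5
```

```bash
python3 weigh.py; python3 plan.py 1.653 616.3,-11.2,200 616.3,-11.2,84;python3 plan.py 1.597 410,312,200 410,312,54
```

```text
F [ 0.11  0.06 -4.65] sd [0.53 0.58 0.47] mass g 474.4322121268215
t 50.3667 pos [445.2 187.5 199.5] psi 1.1298 tilt [ 0.0001 -0.    ] q7 -1.08 F [ 1.25  0.56 -4.53] open 19.9 grip 59.6
turn(z units): -5.232
616.3,-11.2,200 total [-8.48  6.17 -0.02] rows 9 each [-0.943  0.685 -0.002]
616.3,-11.2,84 total [0.   0.   4.64] rows 5 each [0.    0.    0.928]
t 50.3667 pos [445.2 187.5 199.5] psi 1.1298 tilt [ 0.0001 -0.    ] q7 -1.08 F [ 1.25  0.56 -4.53] open 19.9 grip 59.6
turn(z units): -4.672
410,312,200 total [ 5.01 -1.28 -0.02] rows 6 each [ 0.836 -0.213 -0.004]
410,312,54 total [0.   0.   5.84] rows 7 each [0.    0.    0.834]
```

```bash
python3 plan.py 1.653 623,-94.7,200 623,-94.7,84
```

```text
t 50.3667 pos [445.2 187.5 199.5] psi 1.1298 tilt [ 0.0001 -0.    ] q7 -1.08 F [ 1.25  0.56 -4.53] open 19.9 grip 59.6
turn(z units): -5.232
623,-94.7,200 total [-11.83   6.16  -0.02] rows 13 each [-0.91   0.474 -0.002]
623,-94.7,84 total [0.   0.   4.64] rows 5 each [0.    0.    0.928]
```

Request:
{"api": "play_rows", "payload": {
  "series": [
    [[0,0,0,0,0,-1,0],[0,0,0,0,0,-1,0],[0,0,0,0,0,-1,0],[0,0,0,0,0,-1,0],[0,0,0,0,0,-1,0],[0,0,0,0,0,-0.23,0],[-0.6,0.31,0,0,0,0,0],[-0.91,0.474,0,0,0,0,0],[-0.91,0.474,0,0,0,0,0],[-0.91,0.474,0,0,0,0,0]]
  ]
}}

```text
t: 51.2
position: [495.7, 107.2, 199.6]
eef_rot: [2.13, 2.308, 0.0]
ft_force: [0.6, -0.5, -4.4]
opening: 20.0
grasp_force: 59.6
```

Request:
{"api": "play_rows", "payload": {
  "series": [
    [[-0.91,0.474,0,0,0,0,0],[-0.91,0.474,0,0,0,0,0],[-0.91,0.474,0,0,0,0,0],[-0.91,0.474,0,0,0,0,0],[-0.91,0.474,0,0,0,0,0],[-0.91,0.474,0,0,0,0,0],[-0.91,0.474,0,0,0,0,0],[-0.91,0.474,0,0,0,0,0],[-0.91,0.474,0,0,0,0,0],[-0.31,0.162,0,0,0,0,0]]
  ]
}}

```text
t: 52.03
position: [624.2, -99.7, 198.7]
eef_rot: [2.135, 2.302, -0.002]
ft_force: [-0.9, -0.9, -4.4]
opening: 19.5
grasp_force: 59.6
```

Request:
{"api": "play_rows", "payload": {
  "series": [
    [[0,0,0,0,0,0,0],[0,0,0.7,0,0,0,0],[0,0,1,0,0,0,0],[0,0,1,0,0,0,0],[0,0,1,0,0,0,0],[0,0,0.7,0,0,0,0],[0,0,0.24,0,0,0,0],[0,0,0,0,0,0,0],[0,0,0,0,0,0,0],[0,0,0,0,0,0,0]]
  ]
}}

```text
t: 52.87
position: [624.0, -94.2, 85.1]
eef_rot: [2.127, 2.309, 0.002]
ft_force: [1.1, -1.2, -3.4]
opening: 19.7
grasp_force: 59.5
```

```bash
python3 plan.py 1.653 623,-94.7,65;  python3 - <<'E'
from lib import *
b=avg("scene",3); q=proj("scene",[623,-95,60])[0].astype(int)-[40,35]
cv2.imwrite("pics/g4.png",cv2.resize(b[q[1]:q[1]+60,q[0]:q[0]+80,::-1].astype(np.uint8),(800,600),interpolation=cv2.INTER_CUBIC))
c,s=np.cos(1.653),np.sin(1.653)
def show(P): return ((proj("scene",P)-q+.5)*10-.5).round().tolist()
for off in(-3,0,3):
  print(off,show([[623+c*(x+off)-s*y,-94.7+s*(x+off)+c*y,59.3] for x,y in((32,-24),(-32,-24),(-32,24),(32,24))]))
u=np.array([-.0822,.9966]); S3=np.array([616.3,-11.1])
print("pegs",show([np.r_[S3+u*d,30] for d in (-168-18,-168+18,-18,18)]))
E
```

```text
t 52.8667 pos [624.  -94.2  85.1] psi 1.6527 tilt [ 0.0024 -0.0001] q7 -0.09 F [ 1.12 -1.19 -3.36] open 19.7 grip 59.5
turn(z units): -0.003
623,-94.7,65 total [-0.02 -0.04  0.8 ] rows 1 each [-0.016 -0.041  0.804]
-3 [[551.0, 350.0], [369.0, 494.0], [255.0, 374.0], [436.0, 236.0]]
0 [[559.0, 343.0], [378.0, 487.0], [264.0, 367.0], [444.0, 230.0]]
3 [[567.0, 337.0], [387.0, 480.0], [273.0, 361.0], [452.0, 223.0]]
pegs [[126.0, 635.0], [231.0, 552.0], [595.0, 267.0], [688.0, 194.0]]
```

View pics/g4.png

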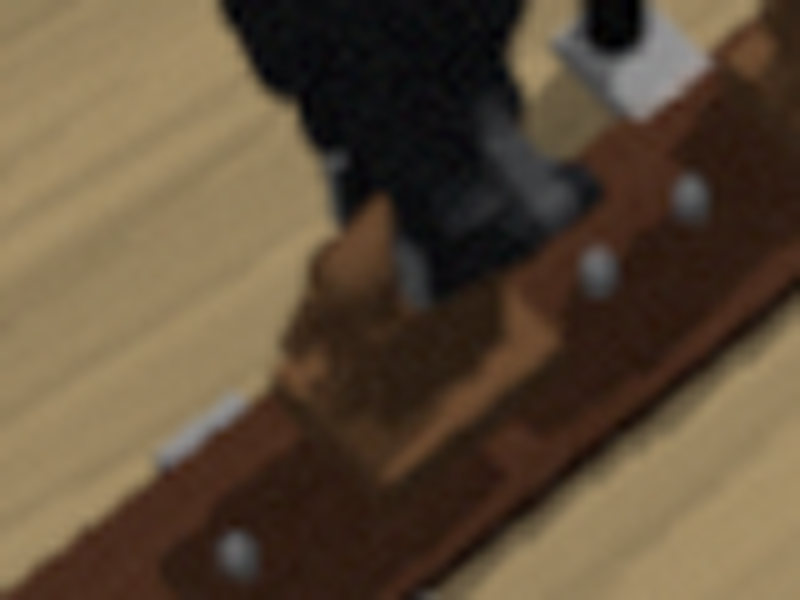

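Request:
{"api": "play_rows", "payload": {
  "series": [
    [[0,-0.01,0.15,0,0,0,0],[0,0,0.1,0,0,0,0],[0,0,0.1,0,0,0,0],[0,0,0.1,0,0,0,0],[0,0,0,0,0,0,0],[0,0,0,0,0,0,0]]
  ]
}}

```text
t: 53.52
position: [622.4, -94.6, 71.8]
eef_rot: [-2.128, -2.31, 0.001]
ft_force: [-0.4, -0.1, -5.1]
opening: 19.7
grasp_force: 59.6
```

```bash
python3 plan.py 1.653 623,-94.7,65
```

```text
t 53.5167 pos [622.4 -94.6  71.8] psi 1.6528 tilt [-0.0006  0.0001] q7 -0.1 F [-0.44 -0.06 -5.07] open 19.7 grip 59.6
turn(z units): -0.002
623,-94.7,65 total [-0.    0.02  0.27] rows 1 each [-0.004  0.022  0.274]
```

Request:
{"api": "play_rows", "payload": {
  "series": [
    [[0,0,0.08,0,0,0,0],[0,0,0.08,0,0,0,0],[0,0,0.05,0,0,0,0],[0,0,0.04,0,0,0,0],[0,0,0.03,0,0,0,0],[0,0,0,0,0,0,0],[0,0,0,0,0,0,0]]
  ]
}}

```text
t: 54.1
position: [622.9, -94.7, 65.5]
eef_rot: [2.128, 2.31, 0.0]
ft_force: [0.1, -1.7, -1.6]
opening: 19.9
grasp_force: 59.9
```

```bash
python3 plan.py 1.653 623,-94.7,65
```

```text
t 54.1 pos [622.9 -94.7  65.5] psi 1.6528 tilt [ 0.0005 -0.0002] q7 -0.1 F [ 0.11 -1.67 -1.64] open 19.9 grip 59.9
turn(z units): -0.002
623,-94.7,65 total [-0.    0.01  0.02] rows 1 each [-0.     0.006  0.02 ]
```

Request:
{"api": "play_rows", "payload": {
  "series": [
    [[0,0,0.03,0,0,0,0],[0,0,0.02,0,0,0,0],[0,0,0,0,0,0,0],[0,0,0,0,0,0,0]]
  ]
}}

```text
t: 54.43
position: [623.3, -94.7, 65.4]
eef_rot: [2.128, 2.309, 0.001]
ft_force: [-3.0, 0.2, 6.7]
opening: 19.8
grasp_force: 60.8
```

```bash
python3 plan.py 1.653 623,-94.7,65
```

```text
t 54.4333 pos [623.3 -94.7  65.4] psi 1.6527 tilt [ 0.0015 -0.0005] q7 -0.1 F [-3.    0.18  6.67] open 19.8 grip 60.8
turn(z units): -0.003
623,-94.7,65 total [ 0.   -0.01  0.02] rows 1 each [ 0.    -0.011  0.016]
```

Request:
{"api": "play_rows", "payload": {
  "series": [
    [[0,0,0,0,0,0,0.8],[0,0,0,0,0,0,0.8],[0,0,0,0,0,0,0.8],[0,0,-0.5,0,0,0,0.8],[0,0,-1,0,0,0,0.8],[0,0,-1,0,0,0,0.8],[0,0,-1,0,0,0,0.8],[0,0,-1,0,0,0,0.8],[0,0,-1,0,0,0,0.8],[0,0,0,0,0,0,0]]
  ]
}}

```text
t: 55.27
position: [625.5, -94.4, 208.1]
eef_rot: [2.124, 2.306, 0.008]
ft_force: [1.3, 0.9, 0.4]
opening: 57.7
grasp_force: 0.0
```

Request:
{"api": "play_rows", "payload": {
  "series": [
    [[0,0,0,0,0,0,0],[0,0,0,0,0,0,0]]
  ]
}}

```text
t: 55.43
position: [622.4, -94.7, 201.6]
eef_rot: [2.128, 2.311, -0.0]
ft_force: [0.8, -0.9, 0.1]
opening: 32.3
grasp_force: 0.0
```

```bash
python3 plan.py 1.653 508.3,22.1,200 508.3,22.1,45
```

```text
t 55.4333 pos [622.4 -94.7 201.6] psi 1.6528 tilt [ 0.     -0.0002] q7 -0.04 F [ 0.82 -0.87  0.12] open 32.3 grip 0.0
turn(z units): -0.002
508.3,22.1,200 total [ 5.03 -4.17  0.06] rows 6 each [ 0.838 -0.694  0.011]
508.3,22.1,45 total [0.  0.  6.2] rows 7 each [0.    0.    0.886]
```

Request:
{"api": "play_rows", "payload": {
  "series": [
    [[0.84,-0.69,0,0,0,0,0],[0.84,-0.69,0,0,0,0,0],[0.84,-0.69,0,0,0,0,0],[0.84,-0.69,0,0,0,0,0],[0.84,-0.69,0,0,0,0,0],[0.84,-0.69,0,0,0,0,0],[0,0,0,0,0,0,0],[0,0,0,0,0,0,0]]
  ]
}}

```text
t: 56.1
position: [508.0, 23.3, 200.9]
eef_rot: [-2.125, -2.313, 0.002]
ft_force: [-0.2, -0.8, -0.4]
opening: 0.1
grasp_force: 0.0
```

Request:
{"api": "play_rows", "payload": {
  "series": [
    [[0,0,0.8,0,0,0,0],[0,0,1,0,0,0,0],[0,0,1,0,0,0,0],[0,0,1,0,0,0,0],[0,0,1,0,0,0,0],[0,0,0.8,0,0,0,0],[0,0,0.6,0,0,0,0],[0,0,0,0,0,0,0],[0,0,0,0,0,0,0]]
  ]
}}

```text
t: 56.85
position: [508.7, 21.8, 45.4]
eef_rot: [-2.128, -2.308, 0.003]
ft_force: [-0.6, 0.1, 0.0]
opening: -0.1
grasp_force: 0.0
```

```bash
python3 plan.py 1.653 528,23.7,45
```

```text
t 56.85 pos [508.7  21.8  45.4] psi 1.652 tilt [-0.0028  0.    ] q7 -0.35 F [-0.65  0.12  0.05] open -0.1 grip 0.0
turn(z units): -0.01
528,23.7,45 total [0.01 0.77 0.01] rows 1 each [0.014 0.774 0.014]
```

Request:
{"api": "play_rows", "payload": {
  "series": [
    [[0,0.2,0,0,0,0,0],[0,0.2,0,0,0,0,0],[0,0.2,0,0,0,0,0],[0,0.15,0,0,0,0,0],[0,0.12,0,0,0,0,0],[0,0.12,0,0,0,0,0],[0,0.15,0,0,0,0,0],[0,0.15,0,0,0,0,0],[0,0.15,0,0,0,0,0],[0,0.15,0,0,0,0,0]]
  ]
}}

```text
t: 57.68
position: [548.0, 25.6, 46.8]
eef_rot: [-2.128, -2.31, 0.003]
ft_force: [-5.0, -1.0, 8.8]
opening: 0.3
grasp_force: 3.8
```

```bash
python3 plan.py 1.653 528,23.7,45
```

```text
t 57.6833 pos [548.   25.6  46.8] psi 1.6529 tilt [-0.0017 -0.0008] q7 -0.35 F [-5.05 -0.95  8.81] open 0.3 grip 3.8
turn(z units): -0.001
528,23.7,45 total [-0.01 -0.8   0.07] rows 1 each [-0.01  -0.804  0.074]
```

Request:
{"api": "play_rows", "payload": {
  "series": [
    [[0,0.15,0,0,0,0,0],[0,0.15,0,0,0,0,0],[0,0.15,0,0,0,0,0],[0,0.15,0,0,0,0,0],[0,0.15,0,0,0,0,0],[0,0.15,0,0,0,0,0],[0,0.12,0,0,0,0,0],[0,0.1,0,0,0,0,0],[0,0,0,0,0,0,0]]
  ]
}}

```text
t: 58.43
position: [576.7, 28.0, 46.9]
eef_rot: [-2.128, -2.311, 0.001]
ft_force: [-2.7, -0.6, 6.0]
opening: -0.0
grasp_force: 2.8
```

```bash
python3 plan.py 1.653 588,28,45
```

```text
t 58.4333 pos [576.7  28.   46.9] psi 1.6529 tilt [-0.0005 -0.0004] q7 -0.34 F [-2.67 -0.57  5.96] open -0.0 grip 2.8
turn(z units): -0.001
588,28,45 total [-0.04  0.45  0.08] rows 1 each [-0.037  0.45   0.076]
```

Request:
{"api": "play_rows", "payload": {
  "series": [
    [[0,0.08,0,0,0,0,0],[0,0.08,0,0,0,0,0],[0,0.08,0,0,0,0,0],[0,0.06,0,0,0,0,0],[0,0.06,0,0,0,0,0],[0,0.04,0,0,0,0,0]]
  ]
}}

```text
t: 58.93
position: [586.0, 28.8, 46.9]
eef_rot: [-2.128, -2.31, 0.002]
ft_force: [-5.0, -0.5, 6.6]
opening: -0.0
grasp_force: 3.5
```

```bash
python3 plan.py 1.653 588,28,45
```

```text
t 58.9333 pos [586.   28.8  46.9] psi 1.6529 tilt [-0.0015 -0.0007] q7 -0.34 F [-4.99 -0.46  6.57] open -0.0 grip 3.5
turn(z units): -0.001
588,28,45 total [-0.04  0.08  0.07] rows 1 each [-0.037  0.079  0.075]
```

Request:
{"api": "play_rows", "payload": {
  "series": [
    [[0,0.06,0,0,0,0,0],[0,0.06,0,0,0,0,0],[0,0.05,0,0,0,0,0],[0,0.04,0,0,0,0,0]]
  ]
}}

```text
t: 59.27
position: [591.2, 29.2, 46.9]
eef_rot: [-2.128, -2.31, 0.002]
ft_force: [-4.7, 0.0, 7.2]
opening: -0.2
grasp_force: 3.5
```

Request:
{"api": "play_rows", "payload": {
  "series": [
    [[0,0.04,0,0,0,0,0],[0,0.04,0,0,0,0,0]]
  ]
}}

```text
t: 59.43
position: [593.1, 29.4, 46.9]
eef_rot: [-2.128, -2.31, 0.002]
ft_force: [-4.8, -0.8, 7.0]
opening: -0.0
grasp_force: 3.5
```

```bash
python3 plan.py 1.653 592,28,45
```

```text
t 59.4333 pos [593.1  29.4  46.9] psi 1.6529 tilt [-0.0016 -0.0007] q7 -0.34 F [-4.82 -0.75  6.97] open -0.0 grip 3.5
turn(z units): -0.001
592,28,45 total [-0.05 -0.05  0.08] rows 1 each [-0.051 -0.048  0.076]
```

Request:
{"api": "play_rows", "payload": {
  "series": [
    [[0,0.04,0,0,0,0,0],[0,0.04,0,0,0,0,0],[0,0.04,0,0,0,0,0]]
  ]
}}

```text
t: 59.68
position: [595.6, 29.6, 46.9]
eef_rot: [-2.128, -2.31, 0.004]
ft_force: [-7.1, -0.6, 8.9]
opening: 0.2
grasp_force: 4.8
```

Request:
{"api": "play_rows", "payload": {
  "series": [
    [[0,0.04,0,0,0,0,0],[0,0.04,0,0,0,0,0]]
  ]
}}

```text
t: 59.85
position: [596.5, 29.6, 46.9]
eef_rot: [-2.127, -2.309, 0.006]
ft_force: [-13.5, -1.1, 13.9]
opening: -0.4
grasp_force: 8.4
```

```bash
python3 plan.py 1.653 592,28,45
```

```text
t 59.85 pos [596.5  29.6  46.9] psi 1.6529 tilt [-0.0045 -0.0014] q7 -0.34 F [-13.45  -1.14  13.91] open -0.4 grip 8.4
turn(z units): -0.001
592,28,45 total [-0.05 -0.19  0.08] rows 1 each [-0.05  -0.186  0.076]
```

Request:
{"api": "play_rows", "payload": {
  "series": [
    [[0,0.03,0,0,0,0,0],[0,0.03,0,0,0,0,0],[0,0,0,0,0,0,0]]
  ]
}}

```text
t: 60.1
position: [596.5, 29.6, 46.9]
eef_rot: [-2.125, -2.308, 0.01]
ft_force: [-15.6, -1.7, 17.3]
opening: -0.1
grasp_force: 9.6
```

Request:
{"api": "play_rows", "payload": {
  "series": [
    [[0,-0.1,0,0,0,0,0],[0,-0.3,0,0,0,0,0],[0,-0.8,0,0,0,0,0],[0,-0.8,0,0,0,0,0],[0,-0.4,-0.6,0,0,0,0],[0,0,-1,0,0,0,0],[0,0,-1,0,0,0,0],[0,0,-1,0,0,0,0],[0,0,-1,0,0,0,0],[0,0,-1,0,0,0,0]]
  ]
}}

```text
t: 60.93
position: [540.3, 25.0, 187.7]
eef_rot: [2.128, 2.311, 0.0]
ft_force: [0.6, -0.1, -0.6]
opening: 0.0
grasp_force: 0.0
```

Request:
{"api": "play_rows", "payload": {
  "series": [
    [[-0.9,-0.9,0,0,0,0,0],[-0.9,-0.9,0,0,0,0,0],[-0.9,-0.9,0,0,0,0,0],[-0.9,-0.4,0,0,0,0,0],[-0.9,0,0,0,0,0,0],[-0.9,0,0,0,0,0,0],[-0.9,0,0,0,0,0,0],[-0.9,0,0,0,0,0,0],[0,0,0,0,0,0,0],[0,0,0,0,0,0,0]]
  ]
}}

```text
t: 61.77
position: [477.7, -161.8, 186.2]
eef_rot: [-2.131, -2.308, 0.0]
ft_force: [0.7, 0.6, -0.6]
opening: 0.0
grasp_force: 0.0
```

Run:
```python
from lib import *
for n in("top","scene"):
    im=env.get_image(n)[:,:,::-1]; c=im[100:290,80:420] if n=="top" else im[90:320,60:400]
    cv2.imwrite(f"pics/end_{n}.png",cv2.resize(c,(780,int(780*c.shape[0]/c.shape[1])),interpolation=cv2.INTER_CUBIC))
```

```text
(no output)
```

View pics/end_top.png

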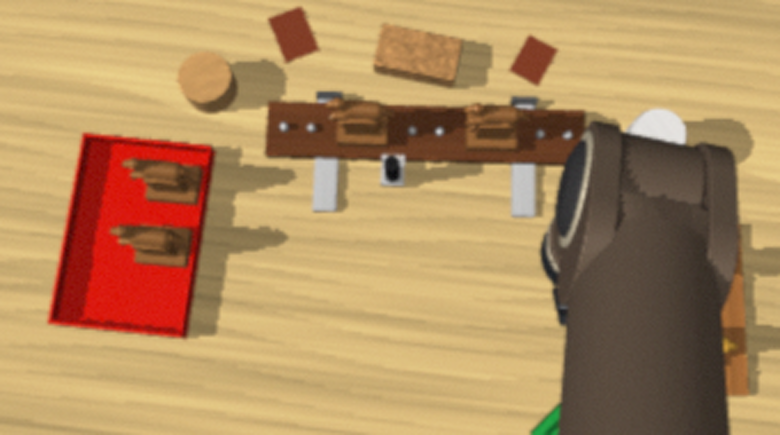

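View pics/end_scene.png

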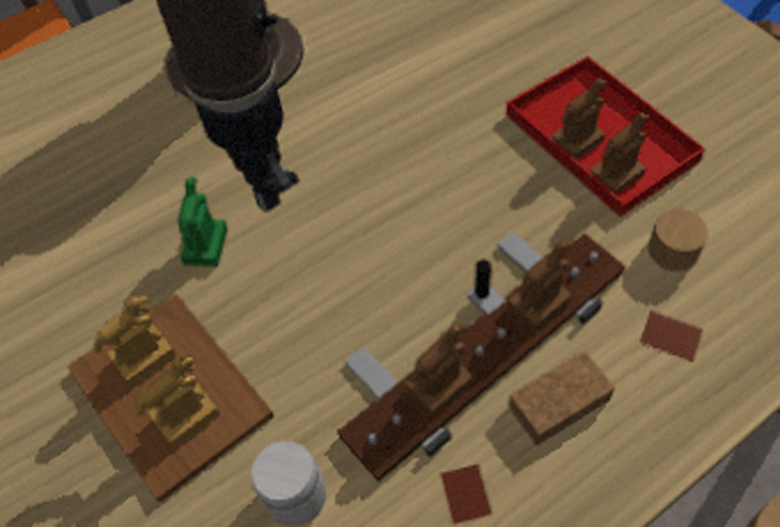

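```bash
python3 -c "
from plant import env
print(env.close_job())"
```

```text
the job is handed in; nothing more can be done
None
```

I handed the job in at about 62 s, with no verdict returned: both brass horses stand on the wooden stand, the two heavy bronze horses (about 777 g and 636 g) are in the red tray, the two lighter ones (about 273 g and 474 g) are down on the pegs of stations 4 and 2, and the carriage is pushed to its stop; only four of the five bronze castings were present.

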